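# Unmould the model houses and scan them into the tray

### The job

Lift every cast model house out of the green mould and stand it upright, flat on the floor of the wooden tray. Then take the scanner from its cradle and scan the roof labels of the houses in the tray in the order white, yellow, red, blue (some may be missing today): point the window squarely at the middle of the label from 4 to 10 cm away and hold it steady there for two seconds, without touching a house with the scanner. Finally stand the scanner upright in its cradle again with the houses still standing in the tray, and leave everything else where it is.

Things in the scene. Friction and masses are not known exactly. Their poses are not given: they have to be found in the camera images.
- white_house: Cast resin model house, white, about 120 g, may be absent. Footprint 56 (x) by 40 (y), vertical flat walls; single sloping roof, 30 high at its -x eave and 62 high at its +x edge (slope 29.7 degrees, facing -x and up). Origin: centre of the underside; z up. In a mould cavity the lower 18 mm is sunk; it can be gripped across the 40 mm width, above the mould.
- white_label (a point): Centre of the black-barred white label (24 x 32) on the roof of the white house: 46 above its underside, on its vertical centre line. z is the outward normal of the roof, tilted 29.7 degrees from the house's z towards its -x.
- yellow_house: Cast resin model house, yellow, about 120 g, may be absent. Footprint 56 (x) by 40 (y), vertical flat walls; single sloping roof, 30 high at its -x eave and 62 high at its +x edge (slope 29.7 degrees, facing -x and up). Origin: centre of the underside; z up. In a mould cavity the lower 18 mm is sunk; it can be gripped across the 40 mm width, above the mould.
- yellow_label (a point): Centre of the black-barred white label (24 x 32) on the roof of the yellow house: 46 above its underside, on its vertical centre line. z is the outward normal of the roof, tilted 29.7 degrees from the house's z towards its -x.
- red_house: Cast resin model house, brick-red (terracotta), about 120 g, may be absent. Footprint 56 (x) by 40 (y), vertical flat walls; single sloping roof, 30 high at its -x eave and 62 high at its +x edge (slope 29.7 degrees, facing -x and up). Origin: centre of the underside; z up. In a mould cavity the lower 18 mm is sunk; it can be gripped across the 40 mm width, above the mould.
- red_label (a point): Centre of the black-barred white label (24 x 32) on the roof of the red house: 46 above its underside, on its vertical centre line. z is the outward normal of the roof, tilted 29.7 degrees from the house's z towards its -x.
- blue_house: Cast resin model house, blue, about 120 g, may be absent. Footprint 56 (x) by 40 (y), vertical flat walls; single sloping roof, 30 high at its -x eave and 62 high at its +x edge (slope 29.7 degrees, facing -x and up). Origin: centre of the underside; z up. In a mould cavity the lower 18 mm is sunk; it can be gripped across the 40 mm width, above the mould.
- blue_label (a point): Centre of the black-barred white label (24 x 32) on the roof of the blue house: 46 above its underside, on its vertical centre line. z is the outward normal of the roof, tilted 29.7 degrees from the house's z towards its -x.
- mould: Green open casting mould on a plywood backing, fixed to the table, 176 x 170, 26 high. Four open cavities, centred at x = +-42, y = +-43 from its centre, each 60 x 44 and 18 deep (floor 8 above the table). Origin: centre of the underside. The houses start in cavities, parallel to its axes.
- tray: Loose light-wood carrying tray, 220 x 220 outside, 30 high, walls and floor 5 thick, about 0.8 kg, open on top. Origin: centre of the underside.
- tray_in (a point): Centre of the tray's inner floor (inside 210 x 210), 5 above its underside; axes as the tray.
- scanner: Hand-held label scanner, about 220 g, upright in its cradle. Black head, x -39 to +22, 38 wide (y), 0 to 50 high; orange nose at its foot reaching x +39. Grey upright handle over the origin, 34 (x) by 30 (y), top 169 high: grip it across the 30 mm width, near the top. Origin: on the underside, below the handle, z up.
- scanner_window (a point): Centre of the red reading window at the end of the orange nose: at x = 30, y = 0, z = 15.6 in the scanner's frame. z points out along the reading beam: forwards (scanner +x) and down, 30 degrees from straight down.
- cradle: Grey scanner cradle fixed to the table: open box 106 (x) by 66 (y), 40 high, walls and floor 5 thick. Origin: centre of the underside.
- cradle_in (a point): Centre of the cradle's inner floor (inside 96 x 56), 5 above the table; axes as the cradle. The scanner's origin starts over it.
- pencil_mug: Bystander, not part of the job: white mug of pencils, 80 across, 150 tall with pencils. Origin: centre of the underside.
- masking_tape: Bystander, not part of the job: flat beige roll of masking tape, 100 across, 24 tall. Origin: centre of the underside.
- blue_tape: Bystander, not part of the job: flat blue roll of tape, 100 across, 36 tall. Origin: centre of the underside.
- spray_can: Bystander, not part of the job: brass-coloured spray can with white nozzle cap, 64 across, 170 tall. Origin: centre of the underside.
- knife: Bystander, not part of the job: yellow utility knife lying flat, 130 x 22 x 14 (blade 30 more). Origin: centre of the underside.
- stapler: Bystander, not part of the job: black stapler, 140 x 36 x 55. Origin: centre of the underside.
- offcuts: Bystander, not part of the job: plywood offcut lying flat, 160 x 70 x 18. Origin: centre of the underside.

How it is judged:
By the outcome, as a careful person would: the job done as asked, in the order asked, and still so for the second after the job is handed in, with the robot touching nothing.
Of white_house, yellow_house, red_house, blue_house only 3 to 4 are there at a start; the rules pass over those that are not, and their reading is None.
At some moment in a run one of tray, white_house, yellow_house, red_house, blue_house may be knocked a few centimetres aside while the robot is not near it.
It also fails if it takes over 208 s, if anything falls off the work surface, if the arm or the gripper's body presses on something with over 40 N, if the wrist force passes 120 N, or if a joint passes its speed limit or range.

### The arm

A 6-joint arm with a two-finger parallel gripper is mounted at the origin on the work surface. World frame = base frame: x ahead of the robot, y to its left, z up, the work surface at z = 0. Lengths are in mm, angles in rad, forces in N, time in s.
With the tool pointing down it reaches from about 350 to 1000 mm from the base axis. Payload 7.1 kg.
Tool frame: the origin (TCP) lies midway between the tips of the shut fingers; the grasp point (between the pads) lies 19 mm behind it; z points along the fingers, y is the line along which they close (so a half turn about z gives the same grasp; the last joint's range is limited). The gripper opens to 85 mm and grips with 20 to 120 N. Pads are 22 mm wide; open, the fingers measure 114 mm over their backs; the gripper's body (76 mm by 85 mm) begins 54 mm behind the grasp point. The pads swing forward as they close: fully open they stand 13 mm farther back than shut.
Start: joints at [1.177, 0.423, 1.63, -0, 1.089, -0.019], TCP at [228.772, 581.608, 231.319] pointing down, gripper open.
Joint ranges: [-3, 3], [-0.9, 2.11], [0.09, 2.58], [-1.31, 4.45], [0.11, 2.69], [-2.54, 2.54]. Speed limits (rad/s): [2.39, 2.39, 3.01, 3.14, 3.14, 3.14].

### API

Orientations are given as a unit quaternion [w, x, y, z].
In Python, from workcell import monitor, viewer, job_done, silhouettes gives the robot as it stands.
- The arm moves only by the tool move_arm, never from a script. Its argument "plan" is a list of rows, each an object of numbers: "wx", "wy", "wz": the turn, a rotation vector about the world's x, y, z normalised to -1 to 1, where 1 is 120 degrees; "dx", "dy", "dz": the shift along the world's x, y, z normalised to -1 to 1, where 1 is 500 mm; "gripper": the closure, from 0 (fully open) to 1 (shut). In form: [{"wx": .., "wy": .., "wz": .., "dx": .., "dy": .., "dz": .., "gripper": ..}, ...]. A call has 1 to 10 rows; each row shifts and turns the commanded pose from where the row before left it; what a row does not reach is not made up. A row lasts 1/8 s, in which the tool goes at most 62.5 mm and 10.7 degrees, less where a joint would pass 70% of its speed; a pose out of reach is approached as far as the arm can. A call with a number of a shift or a turn outside -1 to 1 is refused whole. A call with a gripper value outside its range is refused whole. The fingers move at their own pace and stop on an object; "squeeze" is the grip in N (left out, the last holds). Time passes only in rows, so rows that do not move let the fingers close. It gives the time, the measured TCP pose, the force, the opening and the grip force at its end, in the units of the state.
- monitor.observe(): the state, without advancing time (a new reading comes with each control period).
- viewer.capture(name): name is "scene" or "side" or "wrist"; returns the picture (384x512x3 uint8, red, green, blue); there is no depth.
- viewer.camera_params(name): a dict with "fx", "fy", "cx", "cy" (pixels), "extrinsics" (4x4, takes a point from camera to world coordinates); the wrist camera has in their place "T_tool_cam" (4x4, takes a point from camera to tool coordinates, whose origin is the TCP and whose axes are the flange's). Camera axes: x right, y down, z forward; pixel columns grow to the right and rows downward; lengths in mm; the calibration is good to about 2 mm. The wrist camera is an equidistant fisheye: a pixel r from the principal point sees the ray r / f radians off the axis. A picture is of the moment at which its call begins: read the wrist's pose just before it. camera_params takes no time and is no camera call.
- job_done(): hands the job in; it is judged then, once.
Trained networks look in the newest picture that a camera, given by its name, has taken for a name from the list of things; names that differ only in an ending like _2 or _b are one class to them, and where a whole thing is asked for, a point or a joint stands for the part that bears it (a point fixed in the world has none). Each returns a list of dicts, best first, with "p" (0 to 1); they miss things now and then, are a little off and sometimes report something else, mostly with a low value. They report only what shows in the picture. A call takes as long as a camera call.
- silhouettes(camera, label): "pixels" (384x512 bool, what is visible of it) and "bbox" ([left, top, right, bottom] in pixels, round what is visible of it).
The state is a dict: "t": time; "joint_positions": joint angles; "joint_velocities": joint speeds; "effort": joint torques, N m; "position": TCP position; "eef_rot": TCP orientation; "contact_force": force on the tool from outside, world axes, zero at the start; "moment": the same for the moment, N m; "gripper_width": opening from 0.0 (shut) to 1.0 (fully open); "grip_force": force on a finger pad.
Only numpy, scipy, OpenCV 4.12 (cv2) and the standard library are available. Lean on these libraries where they do the work, as an engineer would, in place of code of your own. Each camera call takes 0.05 s, during which the arm holds its last target. There are 200 camera calls.

## Working session

There is one attempt and no reset: what is moved stays moved. The work goes in short steps, Python scripts to look and compute and a tool call to move; the robot and the scene stay as the last step left them, time stands still between calls to the robot, and variables do not carry over. Pictures are saved under pics/ and viewed, at most 14 in all, crops included, and the job is handed in when it is done.

Besides the shell and the picture viewer there is one more tool, called in YAML: its name, and indented under it one key for each argument. move_arm: Moves the arm, as the interface text tells. Scaled input: -1 to 1 covers 500 mm each way for a shift and 120 degrees each way for a turn. Its arguments: {"type":"object","properties":{"plan":{"type":"array","items":{"type":"object","properties":{"wx":{"type":"number","minimum":-1,"maximum":1},"wy":{"type":"number","minimum":-1,"maximum":1},"wz":{"type":"number","minimum":-1,"maximum":1},"dx":{"type":"number","minimum":-1,"maximum":1},"dy":{"type":"number","minimum":-1,"maximum":1},"dz":{"type":"number","minimum":-1,"maximum":1},"gripper":{"type":"number"}}}},"squeeze":{"type":"number"}},"required":["plan"]}

```bash
ls; mkdir -p pics; python3 - <<'E'
from workcell import monitor, viewer, job_done, silhouettes
import cv2,numpy as np
np.set_printoptions(precision=3,suppress=True)
print(monitor.observe())
for c in ("scene","side","wrist"):
    im=viewer.capture(c); cv2.imwrite(f"pics/{c}0.png",im[:,:,::-1]); p=viewer.camera_params(c); print(c,p)
E
```

```text
pics
{'t': 0.0, 'joint_positions': array([ 1.177,  0.424,  1.631, -0.   ,  1.089, -0.019]), 'joint_velocities': array([-0.002,  0.001, -0.001, -0.   ,  0.   ,  0.   ]), 'effort': array([  0.002, -55.738, -28.174,   0.   ,   0.007,   0.   ]), 'position': array([228.575, 581.102, 230.53 ]), 'eef_rot': array([-0.   ,  0.186,  0.982, -0.001]), 'contact_force': array([-0.599, -1.272, -0.036]), 'moment': array([ 0.006, -0.029,  0.024]), 'grip_force': 0.0, 'gripper_width': 0.9990814288793342}
scene {'fx': 425.68693875016976, 'fy': 425.68693875016976, 'cx': 251.95273003684147, 'cy': 189.12803870088842, 'extrinsics': array([[   0.669,    0.517,   -0.533, 1393.773],
       [   0.743,   -0.486,    0.461, -742.963],
       [  -0.02 ,   -0.705,   -0.709, 1182.51 ],
       [   0.   ,    0.   ,    0.   ,    1.   ]])}
side {'fx': 396.70329778137034, 'fy': 396.70329778137034, 'cx': 260.3413693814673, 'cy': 190.78112989883778, 'extrinsics': array([[ -0.988,  -0.111,   0.109, 403.443],
       [ -0.156,   0.744,  -0.649, 752.56 ],
       [ -0.009,  -0.658,  -0.753, 951.168],
       [  0.   ,   0.   ,   0.   ,   1.   ]])}
wrist {'fx': 297.3186396354542, 'fy': 297.3186396354542, 'cx': 261.5097658050844, 'cy': 196.87784934441532, 'T_tool_cam': array([[  -0.001,   -0.962,   -0.272,   69.196],
       [   1.   ,   -0.001,   -0.001,   -0.508],
       [   0.001,   -0.272,    0.962, -143.2  ],
       [   0.   ,    0.   ,    0.   ,    1.   ]])}
```

```bash
python3 - <<'E'
import cv2,numpy as np
a=cv2.imread("pics/scene0.png");b=cv2.imread("pics/side0.png")
cv2.imwrite("pics/both.png",cv2.resize(np.vstack([a,b]),(450,600)) if 0 else np.hstack([cv2.resize(a,(400,300)),cv2.resize(b,(400,300))]))
E
```

```text
(no output)
```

View pics/scene0.png

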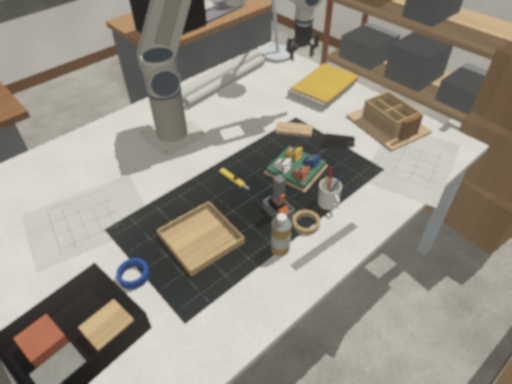

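View pics/side0.png

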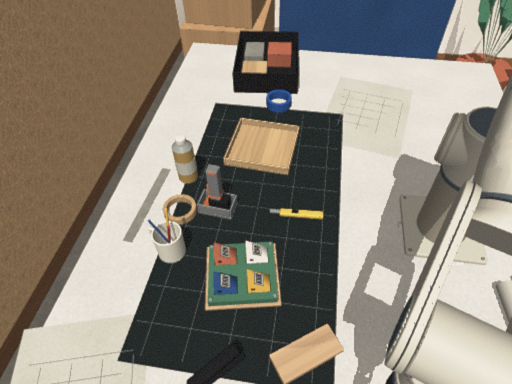

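```bash
cat > h.py <<'E'
from workcell import monitor, viewer, job_done, silhouettes
import cv2,numpy as np
from scipy.optimize import minimize
from scipy.spatial.transform import Rotation as R
np.set_printoptions(precision=3,suppress=True,linewidth=160)
def box(x0,x1,y0,y1,z0,z1): return np.array([[x,y,z] for x in(x0,x1) for y in(y0,y1) for z in(z0,z1)],float)
HOUSE=[np.array([[-28,-20,0],[-28,20,0],[28,-20,0],[28,20,0],[-28,-20,30],[-28,20,30],[28,-20,62],[28,20,62]],float)]
HTOP=[HOUSE[0]+0]; HTOP[0][:4,2]=18
M={'house':HOUSE,'house_mould':HTOP,'mould':[box(-88,88,-85,85,0,26)],'tray':[box(-110,110,-110,110,0,30)],
 'cradle':[box(-53,53,-33,33,0,40)],
 'scanner':[box(-39,22,-19,19,40,50),box(-17,17,-15,15,50,169)]}
def tool():
    s=monitor.observe(); q=s['eef_rot']; T=np.eye(4); T[:3,:3]=R.from_quat([q[1],q[2],q[3],q[0]]).as_matrix(); T[:3,3]=s['position']; return T
def cam(name):
    p=viewer.camera_params(name)
    E=p['extrinsics'] if 'extrinsics' in p else tool()@p['T_tool_cam']
    return name,p,E
def proj(c,P):
    n,p,E=c; X=(np.asarray(P,float)-E[:3,3])@E[:3,:3]
    if n=='wrist':
        r=np.hypot(X[:,0],X[:,1])+1e-9; th=np.arctan2(r,X[:,2]); k=th/r
    else: k=1/X[:,2]
    return np.c_[p['cx']+p['fx']*k*X[:,0],p['cy']+p['fy']*k*X[:,1]]
def ray(c,uv):
    n,p,E=c; d=(np.asarray(uv,float)-[p['cx'],p['cy']])/p['fx']
    if n=='wrist':
        r=np.linalg.norm(d)+1e-9; v=np.r_[d/r*np.sin(r),np.cos(r)]
    else: v=np.r_[d,1]
    return E[:3,3],E[:3,:3]@v
def onz(c,uv,z):
    o,v=ray(c,uv); return o+v*(z-o[2])/v[2]
def place(P,x,y,yaw,z):
    a,b=np.cos(yaw),np.sin(yaw); return P@np.array([[a,b,0],[-b,a,0],[0,0,1]])+[x,y,z]
def soft(c,parts,x,y,yaw,z,w):
    S=2; l,t,r,b=w; m=np.zeros(((b-t)*S,(r-l)*S),np.uint8)
    for P in parts:
        q=(proj(c,place(P,x,y,yaw,z))+.5-[l,t])*S-.5
        cv2.fillConvexPoly(m,np.round(cv2.convexHull(q.astype(np.float32))*16).astype(np.int32),255,cv2.LINE_AA,4)
    return cv2.resize(m,None,fx=1/S,fy=1/S,interpolation=cv2.INTER_AREA)/255.
def fit(model,views,x,y,yaw,z,step=(8,8,.15)):
    "views: list of (cam, mask, w). returns x,y,yaw,iou"
    parts=M[model]; V=[]
    for c,m in views:
        yy,xx=np.where(m); V.append((c,m,(max(xx.min()-25,0),max(yy.min()-25,0),min(xx.max()+26,512),min(yy.max()+26,384))))
    def cost(v):
        s=0
        for c,m,w in V:
            a=soft(c,parts,*v,z,w); b=m[w[1]:w[3],w[0]:w[2]].astype(float)
            s+=1-np.minimum(a,b).sum()/np.maximum(a,b).sum()
        return s/len(V)
    best=None
    sx=np.array([[0,0,0],[1,0,0],[0,1,0],[0,0,1]])*np.array(step)
    v=np.array([x,y,yaw],float)
    for k in range(2):
        r=minimize(cost,v,method='Nelder-Mead',options=dict(initial_simplex=v+sx*(1 if k==0 else -.4),xatol=.02,fatol=1e-5,maxiter=250)); v=r.x
    return r.x,1-r.fun
def sil(name,label,pmin=.3):
    L=silhouettes(name,label); return L
E
cat > a.py <<'E'
from h import *
cs=[cam('scene'),cam('side')]
for c in cs: viewer.capture(c[0])
S={}
for lab in ['mould','tray','cradle','scanner','white_house','yellow_house','red_house','blue_house','pencil_mug','masking_tape','blue_tape','spray_can','knife','stapler','offcuts']:
    v=[]
    for c in cs:
        L=silhouettes(c[0],lab)
        if L: v.append((c,L[0]['pixels'])); print(lab,c[0],[(round(d['p'],2),[int(t) for t in d['bbox']]) for d in L[:2]], end=' ')
    S[lab]=v
    for c,m in v[-1:]:
        yy,xx=np.where(m); print(onz(c,(xx.mean(),yy.mean()),20).round())
import pickle; pickle.dump({k:[(c[0],m) for c,m in v] for k,v in S.items()},open('s.pkl','wb'))
E
python3 a.py
```

```text
mould scene [(0.92, [264, 146, 326, 194])] mould side [(0.65, [203, 240, 282, 311])] [535. 260.  20.]
tray scene [(0.77, [157, 204, 240, 273]), (0.57, [220, 171, 249, 193])] tray side [(0.69, [223, 114, 302, 172])] [ 564. -259.   20.]
cradle scene [(0.82, [263, 200, 293, 219])] cradle side [(0.74, [198, 188, 234, 215])] [661.  33.  20.]
scanner scene [(0.84, [266, 177, 287, 212])] scanner side [(0.78, [205, 163, 231, 210])] [678. -40.  20.]
white_house scene [(0.68, [276, 161, 289, 172]), (0.65, [260, 200, 294, 215])] white_house side [(0.69, [245, 243, 266, 259]), (0.69, [163, 194, 197, 224])] [515. 173.  20.]
yellow_house scene [(0.59, [294, 212, 318, 231]), (0.55, [283, 144, 304, 162])] yellow_house side [(0.94, [247, 270, 268, 293])] [497. 259.  20.]
red_house scene [(0.67, [293, 168, 308, 181])] red_house side [(0.74, [212, 245, 237, 266]), (0.33, [247, 240, 269, 261])] [600. 192.  20.]
blue_house scene [(0.54, [301, 154, 315, 169])] blue_house side [(0.61, [210, 271, 237, 296]), (0.34, [224, 116, 301, 174])] [581. 277.  20.]
pencil_mug scene [(0.64, [313, 171, 338, 213])] pencil_mug side [(0.82, [149, 211, 185, 262])] [767. 171.  20.]
masking_tape scene [(0.2, [321, 135, 353, 150])] masking_tape side [(0.95, [164, 192, 196, 224])] [763.  52.  20.]
blue_tape scene [(0.62, [112, 257, 147, 292])] blue_tape side [(0.78, [264, 89, 290, 112])] [ 540. -525.   20.]
spray_can scene [(0.55, [269, 214, 289, 256]), (0.54, [267, 174, 289, 211])] spray_can side [(0.83, [169, 133, 197, 185])] [ 813. -154.   20.]
knife scene [(0.75, [158, 201, 244, 275]), (0.59, [220, 171, 247, 189])] knife side [(0.94, [269, 210, 323, 219]), (0.27, [264, 91, 291, 109])] [410.  17.  20.]
stapler scene [(0.79, [319, 135, 354, 146])] stapler side [(0.96, [186, 342, 244, 384])] [551. 480.  20.]
offcuts scene [(0.89, [274, 124, 310, 134])] offcuts side [(0.85, [268, 323, 344, 382]), (0.33, [222, 118, 301, 172])] [358. 423.  20.]
```

```bash
cat > b.py <<'E'
from h import *
import pickle
S={k:[(cam(n),m) for n,m in v] for k,v in pickle.load(open('s.pkl','rb')).items()}
for lab,x,y,n in [('mould',535,260,2),('tray',564,-259,2),('cradle',661,10,2)]:
    for y0 in (0,.8,1.6):
        for vs in ([S[lab],S[lab][:1],S[lab][1:]] if y0==0 else [S[lab]]): print(lab,y0,*fit(lab,vs,x,y,y0,0))
for a in np.arange(4)*np.pi/2: print('scanner',*fit('scanner',S['scanner'],661,10,a,5))
mx=fit('mould',S['mould'],535,260,0,0)[0]
for lab,x,y in [('white_house',505,195),('yellow_house',497,275),('red_house',580,205),('blue_house',571,287)]:
    v=S[lab] if lab!='yellow_house' else S[lab][1:]
    for k in range(4): print(lab,k,*fit('house_mould',v,x,y,mx[2]+k*np.pi/2,8,(6,6,.05)))
E
python3 b.py
```

```text
mould 0 [543.897 235.629   0.212] 0.5217167356368225
mould 0 [547.38  225.559   0.212] 0.5488780839186027
mould 0 [539.918 241.772   0.224] 0.5612866671642703
mould 0.8 [546.474 238.434   1.776] 0.503929251282592
mould 1.6 [544.396 237.973   1.78 ] 0.5040987207637782
tray 0 [ 563.972 -271.958   -0.073] 0.9637784226460606
tray 0 [ 561.79  -272.012   -0.081] 0.9602033827821299
tray 0 [ 564.951 -271.816   -0.071] 0.9732384530173868
tray 0.8 [ 563.844 -271.957    1.497] 0.9638062056319685
tray 1.6 [ 563.996 -271.785    1.497] 0.9637036606862366
cradle 0 [660.439  15.019  -0.047] 0.4075499050359963
cradle 0 [660.848  14.728  -0.031] 0.4049027088897368
cradle 0 [660.152  17.135  -0.003] 0.4110864546755104
cradle 0.8 [660.003  15.361  -0.043] 0.4075673558949846
cradle 1.6 [660.08   15.34   -0.047] 0.4075364893558798
scanner [662.606  13.869  -0.314] 0.7773778958087885
scanner [659.103  20.522   1.47 ] 0.7258599610302917
scanner [661.073  14.527   2.763] 0.7568187670236055
scanner [663.465   9.567   4.574] 0.7363593375792384
white_house 0 [511.632 184.79    0.221] 0.8667063135807029
white_ho
[... 168 characters left out ...]

yellow_house 0 [493.986 268.803   0.246] 0.8495734248380555
yellow_house 1 [496.679 263.627   2.029] 0.7954818660231696
yellow_house 2 [495.792 267.464   3.275] 0.7886127062405878
yellow_house 3 [489.904 274.041   5.399] 0.6396606409957545
red_house 0 [593.009 201.761   0.227] 0.8879123539974424
red_house 1 [592.964 201.813   0.22 ] 0.8878844754941289
red_house 2 [595.389 202.287   3.499] 0.7460127008385742
red_house 3 [597.647 206.688   4.893] 0.6969222622546652
blue_house 0 [575.418 286.265   0.214] 0.8710618242667365
blue_house 1 [575.562 286.131   0.202] 0.8712230598145188
blue_house 2 [576.69  286.421   3.386] 0.7313480021490559
blue_house 3 [579.767 291.356   4.958] 0.6784914709095434
```

move_arm:
  plan:
    - {"dx": 0.0727, "dy": -0.0988, "wz": 0.0351, "gripper": 0.25}
    - {"dx": 0.0727, "dy": -0.0988, "wz": 0.0351, "gripper": 0.25}
    - {"dx": 0.0727, "dy": -0.0988, "wz": 0.0351, "gripper": 0.25}
    - {"dx": 0.0727, "dy": -0.0988, "wz": 0.0351, "gripper": 0.25}
    - {"dx": 0.0727, "dy": -0.0988, "wz": 0.0351, "gripper": 0.25}
    - {"dx": 0.0727, "dy": -0.0988, "wz": 0.0351, "gripper": 0.25}
    - {"dx": 0.0727, "dy": -0.0988, "wz": 0.0351, "gripper": 0.25}
    - {"dx": 0.0727, "dy": -0.0988, "wz": 0.0351, "gripper": 0.25}
    - {"gripper": 0.25}
    - {"gripper": 0.25}
  squeeze: 60

```text
invalid input at $.plan[0]: expected keys wx, wy, wz, dx, dy, dz, gripper
```

move_arm:
  plan:
    - {"wx": 0, "wy": 0, "wz": 0.0351, "dx": 0.0727, "dy": -0.0988, "dz": 0, "gripper": 0.25}
    - {"wx": 0, "wy": 0, "wz": 0.0351, "dx": 0.0727, "dy": -0.0988, "dz": 0, "gripper": 0.25}
    - {"wx": 0, "wy": 0, "wz": 0.0351, "dx": 0.0727, "dy": -0.0988, "dz": 0, "gripper": 0.25}
    - {"wx": 0, "wy": 0, "wz": 0.0351, "dx": 0.0727, "dy": -0.0988, "dz": 0, "gripper": 0.25}
    - {"wx": 0, "wy": 0, "wz": 0.0351, "dx": 0.0727, "dy": -0.0988, "dz": 0, "gripper": 0.25}
    - {"wx": 0, "wy": 0, "wz": 0.0351, "dx": 0.0727, "dy": -0.0988, "dz": 0, "gripper": 0.25}
    - {"wx": 0, "wy": 0, "wz": 0.0351, "dx": 0.0727, "dy": -0.0988, "dz": 0, "gripper": 0.25}
    - {"wx": 0, "wy": 0, "wz": 0.0351, "dx": 0.0727, "dy": -0.0988, "dz": 0, "gripper": 0.25}
    - {"wx": 0, "wy": 0, "wz": 0, "dx": 0, "dy": 0, "dz": 0, "gripper": 0.25}
    - {"wx": 0, "wy": 0, "wz": 0, "dx": 0, "dy": 0, "dz": 0, "gripper": 0.25}
  squeeze: 60

```text
t: 3.0
position: [519.3, 186.3, 231.2]
eef_rot: [-0.0, -0.106, 0.994, 0.0]
contact_force: [-0.1, 0.6, -0.5]
gripper_width: 0.749
grip_force: 0.0
```

```bash
cat > w.py <<'E'
from h import *
import sys
c=cam('wrist'); im=viewer.capture('wrist'); cv2.imwrite('pics/w1.png',im[:,:,::-1])
for lab,x,y in [('white_house',511.4,184.4),('yellow_house',493,268.5),('red_house',593.5,202.3),('blue_house',575.2,286.4)]:
    L=silhouettes('wrist',lab); e=proj(c,[[x,y,40]])[0]
    for d in L[:3]:
        yy,xx=np.where(d['pixels']); 
        if np.hypot(xx.mean()-e[0],yy.mean()-e[1])<50: print(lab,d['p'],*fit('house_mould',[(c,d['pixels'])],x,y,.215,8,(5,5,.05))); break
    else: print(lab,'none',e,[(d['p'],d['bbox']) for d in L])
E
python3 w.py
```

```text
white_house 0.84 [510.201 185.147   0.211] 0.9564236267194103
yellow_house 0.58 [492.559 268.427   0.216] 0.9621116961737385
red_house 0.57 [592.592 202.996   0.231] 0.9563592094777057
blue_house 0.57 [572.134 284.737   0.217] 0.6352750754998208
```

View pics/w1.png

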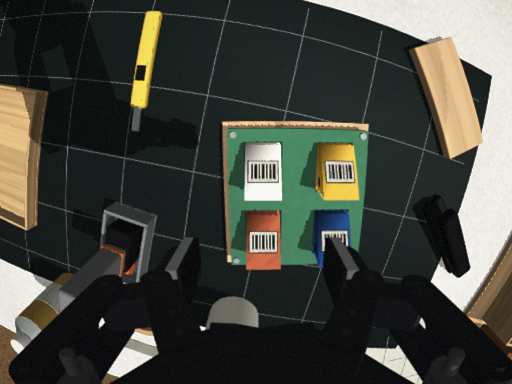

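move_arm:
  plan:
    - {"wx": 0, "wy": 0, "wz": 0, "dx": 0, "dy": 0, "dz": -0.1, "gripper": 0.25}
    - {"wx": 0, "wy": 0, "wz": 0, "dx": 0, "dy": 0, "dz": -0.1, "gripper": 0.25}
    - {"wx": 0, "wy": 0, "wz": 0, "dx": 0, "dy": 0, "dz": -0.1, "gripper": 0.25}
    - {"wx": 0, "wy": 0, "wz": 0, "dx": 0, "dy": 0, "dz": -0.06, "gripper": 0.25}
    - {"wx": 0, "wy": 0, "wz": 0, "dx": 0, "dy": 0, "dz": -0.048, "gripper": 0.25}
    - {"wx": 0, "wy": 0, "wz": 0, "dx": 0, "dy": 0, "dz": 0, "gripper": 0.25}
    - {"wx": 0, "wy": 0, "wz": 0, "dx": 0, "dy": 0, "dz": 0, "gripper": 0.8}
    - {"wx": 0, "wy": 0, "wz": 0, "dx": 0, "dy": 0, "dz": 0, "gripper": 0.8}
    - {"wx": 0, "wy": 0, "wz": 0, "dx": 0, "dy": 0, "dz": 0, "gripper": 0.8}
    - {"wx": 0, "wy": 0, "wz": 0, "dx": 0, "dy": 0, "dz": 0, "gripper": 0.8}
  squeeze: 60

```text
t: 4.5
position: [520.5, 186.9, 28.7]
eef_rot: [0.001, -0.106, 0.994, 0.0]
contact_force: [-2.0, 1.8, 7.5]
gripper_width: 0.46
grip_force: 61.4
```

move_arm:
  plan:
    - {"wx": 0, "wy": 0, "wz": 0, "dx": 0, "dy": 0, "dz": 0.04, "gripper": 0.8}
    - {"wx": 0, "wy": 0, "wz": 0, "dx": 0, "dy": 0, "dz": 0.1, "gripper": 0.8}
    - {"wx": 0, "wy": 0, "wz": 0, "dx": 0, "dy": 0, "dz": 0.11, "gripper": 0.8}
    - {"wx": 0, "wy": 0, "wz": -0.0196, "dx": 0.0018, "dy": -0.1163, "dz": 0, "gripper": 0.8}
    - {"wx": 0, "wy": 0, "wz": -0.0196, "dx": 0.0018, "dy": -0.1163, "dz": 0, "gripper": 0.8}
    - {"wx": 0, "wy": 0, "wz": -0.0196, "dx": 0.0018, "dy": -0.1163, "dz": 0, "gripper": 0.8}
    - {"wx": 0, "wy": 0, "wz": -0.0196, "dx": 0.0018, "dy": -0.1163, "dz": 0, "gripper": 0.8}
    - {"wx": 0, "wy": 0, "wz": -0.0196, "dx": 0.0018, "dy": -0.1163, "dz": 0, "gripper": 0.8}
    - {"wx": 0, "wy": 0, "wz": -0.0196, "dx": 0.0018, "dy": -0.1163, "dz": 0, "gripper": 0.8}
    - {"wx": 0, "wy": 0, "wz": -0.0196, "dx": 0.0018, "dy": -0.1163, "dz": 0, "gripper": 0.8}

```text
t: 5.75
position: [525.6, -222.7, 153.8]
eef_rot: [0.001, 0.038, 0.999, -0.0]
contact_force: [0.1, -0.3, -2.0]
gripper_width: 0.459
grip_force: 60.6
```

```bash
cat > tr.py <<'E'
from h import *
def tray(x=564,y=-272,yaw=-.073):
    o=[]
    for n in ('side','scene'):
        viewer.capture(n); c=cam(n); L=silhouettes(n,'tray'); e=proj(c,[[x,y,15]])[0]
        for d in L[:2]:
            if d['pixels'].sum()>1500: r=fit('tray',[(c,d['pixels'])],x,y,yaw,0); print('tray',n,round(d['p'],2),*r); break
if __name__=='__main__':
    tray(); print(monitor.observe()['position'],monitor.observe()['gripper_width'])
E
python3 tr.py
```

```text
tray side 0.75 [ 564.792 -271.049   -0.063] 0.9069436058447048
tray scene 0.63 [ 562.38  -272.018   -0.083] 0.941130835626022
[ 525.413 -221.663  153.178] 0.45703070158230963
```

move_arm:
  plan:
    - {"wx": 0, "wy": 0, "wz": 0, "dx": 0, "dy": 0, "dz": -0.08, "gripper": 0.8}
    - {"wx": 0, "wy": 0, "wz": 0, "dx": 0, "dy": 0, "dz": -0.08, "gripper": 0.8}
    - {"wx": 0, "wy": 0, "wz": 0, "dx": 0, "dy": 0, "dz": -0.05, "gripper": 0.8}
    - {"wx": 0, "wy": 0, "wz": 0, "dx": 0, "dy": 0, "dz": -0.025, "gripper": 0.8}
    - {"wx": 0, "wy": 0, "wz": 0, "dx": 0, "dy": 0, "dz": -0.012, "gripper": 0.8}
    - {"wx": 0, "wy": 0, "wz": 0, "dx": 0, "dy": 0, "dz": -0.008, "gripper": 0.8}
    - {"wx": 0, "wy": 0, "wz": 0, "dx": 0, "dy": 0, "dz": 0, "gripper": 0.8}
    - {"wx": 0, "wy": 0, "wz": 0, "dx": 0, "dy": 0, "dz": 0, "gripper": 0.8}

```text
t: 6.95
position: [526.5, -220.8, 25.7]
eef_rot: [0.001, 0.037, 0.999, -0.0]
contact_force: [-0.3, 1.0, 3.1]
gripper_width: 0.459
grip_force: 61.3
```

move_arm:
  plan:
    - {"wx": 0, "wy": 0, "wz": 0, "dx": 0, "dy": 0, "dz": 0, "gripper": 0.3}
    - {"wx": 0, "wy": 0, "wz": 0, "dx": 0, "dy": 0, "dz": 0, "gripper": 0.3}
    - {"wx": 0, "wy": 0, "wz": 0, "dx": 0, "dy": 0, "dz": 0.03, "gripper": 0.3}
    - {"wx": 0, "wy": 0, "wz": 0, "dx": 0, "dy": 0, "dz": 0.1, "gripper": 0.3}
    - {"wx": 0, "wy": 0, "wz": 0, "dx": 0, "dy": 0, "dz": 0.12, "gripper": 0.3}
    - {"wx": 0, "wy": 0, "wz": 0, "dx": 0, "dy": 0, "dz": 0.101, "gripper": 0.3}
    - {"wx": 0, "wy": 0, "wz": 0.017, "dx": -0.005, "dy": 0.12, "dz": 0, "gripper": 0.3}
    - {"wx": 0, "wy": 0, "wz": 0.017, "dx": -0.005, "dy": 0.12, "dz": 0, "gripper": 0.3}
    - {"wx": 0, "wy": 0, "wz": 0.017, "dx": -0.005, "dy": 0.12, "dz": 0, "gripper": 0.3}

```text
t: 8.07
position: [518.2, -39.2, 201.7]
eef_rot: [0.001, -0.016, 1.0, -0.0]
contact_force: [0.9, 0.0, 0.3]
gripper_width: 0.698
grip_force: 0.0
```

```bash
cat > ck.py <<'E'
from h import *
import sys
# usage: ck.py cam label x y yaw z ...
def ck(n,lab,x,y,yaw,z,model=None,rad=45,shot=True):
    if shot: viewer.capture(n)
    c=cam(n); e=proj(c,[[x,y,z+35]])[0]; L=silhouettes(n,lab)
    for d in L[:4]:
        yy,xx=np.where(d['pixels'])
        if np.hypot(xx.mean()-e[0],yy.mean()-e[1])<rad and len(xx)<6000:
            r=fit(model or ('house_mould' if z>6 else 'house'),[(c,d['pixels'])],x,y,yaw,z,(5,5,.06)); print(n,lab,round(d['p'],2),*r); return r
    print(n,lab,'none',e,[(d['p'],d['bbox']) for d in L])
if __name__=='__main__':
    a=sys.argv[1:]
    for i in range(0,len(a),6): ck(a[i],a[i+1],*map(float,a[i+2:i+6]))
E
python3 ck.py side white_house 517.6 -220.5 -.073 5 scene white_house 517.6 -220.5 -.073 5 side yellow_house 493 268.5 .215 8
```

```text
side white_house 0.51 [ 510.248 -223.035    0.138] 0.7287513494062614
scene white_house 0.69 [ 517.962 -222.905   -0.196] 0.8827515838206628
side yellow_house 0.81 [492.851 269.664   0.198] 0.9353364522612228
```

move_arm:
  plan:
    - {"wx": 0, "wy": 0, "wz": 0.0173, "dx": -0.007, "dy": 0.1245, "dz": 0, "gripper": 0.25}
    - {"wx": 0, "wy": 0, "wz": 0.0173, "dx": -0.007, "dy": 0.1245, "dz": 0, "gripper": 0.25}
    - {"wx": 0, "wy": 0, "wz": 0.0173, "dx": -0.007, "dy": 0.1245, "dz": 0, "gripper": 0.25}
    - {"wx": 0, "wy": 0, "wz": 0.0173, "dx": -0.007, "dy": 0.1245, "dz": 0, "gripper": 0.25}
    - {"wx": 0, "wy": 0, "wz": 0.0173, "dx": -0.007, "dy": 0.1245, "dz": 0, "gripper": 0.25}
    - {"wx": 0, "wy": 0, "wz": 0, "dx": 0, "dy": 0, "dz": -0.1, "gripper": 0.25}
    - {"wx": 0, "wy": 0, "wz": 0, "dx": 0, "dy": 0, "dz": -0.11, "gripper": 0.25}
    - {"wx": 0, "wy": 0, "wz": 0, "dx": 0, "dy": 0, "dz": -0.08, "gripper": 0.25}
    - {"wx": 0, "wy": 0, "wz": 0, "dx": 0, "dy": 0, "dz": -0.036, "gripper": 0.25}
    - {"wx": 0, "wy": 0, "wz": 0, "dx": 0, "dy": 0, "dz": -0.02, "gripper": 0.25}

```text
t: 9.62
position: [501.6, 269.9, 26.9]
eef_rot: [-0.0, -0.106, 0.994, -0.0]
contact_force: [-0.1, 0.3, 0.5]
gripper_width: 0.748
grip_force: 0.0
```

move_arm:
  plan:
    - {"wx": 0, "wy": 0, "wz": 0, "dx": 0, "dy": 0, "dz": 0, "gripper": 0.8}
    - {"wx": 0, "wy": 0, "wz": 0, "dx": 0, "dy": 0, "dz": 0, "gripper": 0.8}
    - {"wx": 0, "wy": 0, "wz": 0, "dx": 0, "dy": 0, "dz": 0, "gripper": 0.8}
    - {"wx": 0, "wy": 0, "wz": 0, "dx": 0, "dy": 0, "dz": 0, "gripper": 0.8}
    - {"wx": 0, "wy": 0, "wz": 0, "dx": 0, "dy": 0, "dz": 0.04, "gripper": 0.8}
    - {"wx": 0, "wy": 0, "wz": 0, "dx": 0, "dy": 0, "dz": 0.1, "gripper": 0.8}
    - {"wx": 0, "wy": 0, "wz": 0, "dx": 0, "dy": 0, "dz": 0.11, "gripper": 0.8}
    - {"wx": 0, "wy": 0, "wz": -0.0153, "dx": 0.0277, "dy": -0.1108, "dz": 0, "gripper": 0.8}
    - {"wx": 0, "wy": 0, "wz": -0.0153, "dx": 0.0277, "dy": -0.1108, "dz": 0, "gripper": 0.8}
    - {"wx": 0, "wy": 0, "wz": -0.0153, "dx": 0.0277, "dy": -0.1108, "dz": 0, "gripper": 0.8}

```text
t: 10.88
position: [542.6, 103.1, 153.9]
eef_rot: [0.001, -0.059, 0.998, 0.0]
contact_force: [0.6, 1.1, -1.1]
gripper_width: 0.46
grip_force: 60.9
```

```bash
python3 tr.py;python3 ck.py side white_house 517.6 -220.5 -.073 5
```

```text
tray scene 0.92 [ 562.83  -271.144   -0.081] 0.8839694476304103
[542.548 103.462 153.316] 0.4563406203648539
side white_house 0.8 [ 517.858 -224.185   -0.06 ] 0.9392509102007891
```

move_arm:
  plan:
    - {"wx": 0, "wy": 0, "wz": -0.0153, "dx": 0.0277, "dy": -0.1108, "dz": 0, "gripper": 0.8}
    - {"wx": 0, "wy": 0, "wz": -0.0153, "dx": 0.0277, "dy": -0.1108, "dz": 0, "gripper": 0.8}
    - {"wx": 0, "wy": 0, "wz": -0.0153, "dx": 0.0277, "dy": -0.1108, "dz": 0, "gripper": 0.8}
    - {"wx": 0, "wy": 0, "wz": -0.0153, "dx": 0.0277, "dy": -0.1108, "dz": 0, "gripper": 0.8}
    - {"wx": 0, "wy": 0, "wz": -0.0153, "dx": 0.0277, "dy": -0.1108, "dz": 0, "gripper": 0.8}
    - {"wx": 0, "wy": 0, "wz": -0.0153, "dx": 0.0277, "dy": -0.1108, "dz": 0, "gripper": 0.8}
    - {"wx": 0, "wy": 0, "wz": 0, "dx": 0, "dy": 0, "dz": 0, "gripper": 0.8}
    - {"wx": 0, "wy": 0, "wz": 0, "dx": 0, "dy": 0, "dz": -0.08, "gripper": 0.8}
    - {"wx": 0, "wy": 0, "wz": 0, "dx": 0, "dy": 0, "dz": -0.08, "gripper": 0.8}
    - {"wx": 0, "wy": 0, "wz": 0, "dx": 0, "dy": 0, "dz": -0.05, "gripper": 0.8}

```text
t: 12.42
position: [624.6, -224.9, 45.3]
eef_rot: [-0.001, 0.036, 0.999, 0.001]
contact_force: [-0.8, -0.4, -2.3]
gripper_width: 0.458
grip_force: 61.2
```

move_arm:
  plan:
    - {"wx": 0, "wy": 0, "wz": 0, "dx": 0, "dy": 0, "dz": -0.025, "gripper": 0.8}
    - {"wx": 0, "wy": 0, "wz": 0, "dx": 0, "dy": 0, "dz": -0.012, "gripper": 0.8}
    - {"wx": 0, "wy": 0, "wz": 0, "dx": 0, "dy": 0, "dz": -0.008, "gripper": 0.8}
    - {"wx": 0, "wy": 0, "wz": 0, "dx": 0, "dy": 0, "dz": 0, "gripper": 0.8}
    - {"wx": 0, "wy": 0, "wz": 0, "dx": 0, "dy": 0, "dz": 0, "gripper": 0.3}
    - {"wx": 0, "wy": 0, "wz": 0, "dx": 0, "dy": 0, "dz": 0, "gripper": 0.3}
    - {"wx": 0, "wy": 0, "wz": 0, "dx": 0, "dy": 0, "dz": 0.03, "gripper": 0.3}
    - {"wx": 0, "wy": 0, "wz": 0, "dx": 0, "dy": 0, "dz": 0.1, "gripper": 0.3}
    - {"wx": 0, "wy": 0, "wz": 0, "dx": 0, "dy": 0, "dz": 0.12, "gripper": 0.3}
    - {"wx": 0, "wy": 0, "wz": 0, "dx": 0, "dy": 0, "dz": 0.101, "gripper": 0.3}

```text
t: 13.68
position: [625.9, -228.2, 203.9]
eef_rot: [0.001, 0.037, 0.999, -0.0]
contact_force: [-0.2, -0.9, -0.4]
gripper_width: 0.702
grip_force: 0.0
```

move_arm:
  plan:
    - {"wx": 0, "wy": 0, "wz": 0.0196, "dx": -0.007, "dy": 0.1237, "dz": 0, "gripper": 0.25}
    - {"wx": 0, "wy": 0, "wz": 0.0196, "dx": -0.007, "dy": 0.1237, "dz": 0, "gripper": 0.25}
    - {"wx": 0, "wy": 0, "wz": 0.0196, "dx": -0.007, "dy": 0.1237, "dz": 0, "gripper": 0.25}
    - {"wx": 0, "wy": 0, "wz": 0.0196, "dx": -0.007, "dy": 0.1237, "dz": 0, "gripper": 0.25}
    - {"wx": 0, "wy": 0, "wz": 0.0196, "dx": -0.007, "dy": 0.1237, "dz": 0, "gripper": 0.25}
    - {"wx": 0, "wy": 0, "wz": 0.0196, "dx": -0.007, "dy": 0.1237, "dz": 0, "gripper": 0.25}
    - {"wx": 0, "wy": 0, "wz": 0.0196, "dx": -0.007, "dy": 0.1237, "dz": 0, "gripper": 0.25}
    - {"wx": 0, "wy": 0, "wz": 0, "dx": 0, "dy": 0, "dz": 0, "gripper": 0.25}

```text
t: 14.68
position: [600.6, 209.2, 201.6]
eef_rot: [0.001, -0.109, 0.994, 0.001]
contact_force: [0.4, -0.5, 0.7]
gripper_width: 0.749
grip_force: 0.0
```

```bash
python3 tr.py;python3 ck.py wrist red_house 593 202.5 .215 8 side white_house 518 -222 -.073 5 side yellow_house 617.4 -227.8 -.073 5 scene yellow_house 617.4 -227.8 -.073 5
```

```text
tray side 0.59 [ 563.522 -270.508   -0.056] 0.60389866891514
tray scene 0.98 [ 562.959 -271.638   -0.074] 0.8391704570296996
[601.091 203.894 200.793] 0.7465168790056982
wrist red_house 0.87 [592.273 202.781   0.216] 0.9743266321119336
side white_house 0.75 [ 519.652 -223.911   -0.132] 0.942808356346312
side yellow_house 0.84 [ 619.204 -226.787    0.175] 0.8147267846796031
scene yellow_house 0.84 [ 618.087 -231.238   -0.232] 0.883006702299143
```

All as expected; descend on red.

move_arm:
  plan:
    - {"wx": 0, "wy": 0, "wz": 0, "dx": 0, "dy": 0, "dz": -0.1, "gripper": 0.25}
    - {"wx": 0, "wy": 0, "wz": 0, "dx": 0, "dy": 0, "dz": -0.11, "gripper": 0.25}
    - {"wx": 0, "wy": 0, "wz": 0, "dx": 0, "dy": 0, "dz": -0.08, "gripper": 0.25}
    - {"wx": 0, "wy": 0, "wz": 0, "dx": 0, "dy": 0, "dz": -0.036, "gripper": 0.25}
    - {"wx": 0, "wy": 0, "wz": 0, "dx": 0, "dy": 0, "dz": -0.02, "gripper": 0.25}
    - {"wx": 0, "wy": 0, "wz": 0, "dx": 0, "dy": 0, "dz": 0, "gripper": 0.25}
    - {"wx": 0, "wy": 0, "wz": 0, "dx": 0, "dy": 0, "dz": 0, "gripper": 0.8}
    - {"wx": 0, "wy": 0, "wz": 0, "dx": 0, "dy": 0, "dz": 0, "gripper": 0.8}
    - {"wx": 0, "wy": 0, "wz": 0, "dx": 0, "dy": 0, "dz": 0, "gripper": 0.8}
    - {"wx": 0, "wy": 0, "wz": 0, "dx": 0, "dy": 0, "dz": 0, "gripper": 0.8}

```text
t: 16.52
position: [602.3, 205.4, 29.0]
eef_rot: [0.001, -0.106, 0.994, 0.0]
contact_force: [-0.5, -0.8, 6.9]
gripper_width: 0.454
grip_force: 61.5
```

move_arm:
  plan:
    - {"wx": 0, "wy": 0, "wz": 0, "dx": 0, "dy": 0, "dz": 0.04, "gripper": 0.8}
    - {"wx": 0, "wy": 0, "wz": 0, "dx": 0, "dy": 0, "dz": 0.1, "gripper": 0.8}
    - {"wx": 0, "wy": 0, "wz": 0, "dx": 0, "dy": 0, "dz": 0.11, "gripper": 0.8}
    - {"wx": 0, "wy": 0, "wz": -0.0153, "dx": -0.0183, "dy": -0.1158, "dz": 0, "gripper": 0.8}
    - {"wx": 0, "wy": 0, "wz": -0.0153, "dx": -0.0183, "dy": -0.1158, "dz": 0, "gripper": 0.8}
    - {"wx": 0, "wy": 0, "wz": -0.0153, "dx": -0.0183, "dy": -0.1158, "dz": 0, "gripper": 0.8}
    - {"wx": 0, "wy": 0, "wz": -0.0153, "dx": -0.0183, "dy": -0.1158, "dz": 0, "gripper": 0.8}
    - {"wx": 0, "wy": 0, "wz": -0.0153, "dx": -0.0183, "dy": -0.1158, "dz": 0, "gripper": 0.8}

```text
t: 17.52
position: [554.7, -86.3, 153.6]
eef_rot: [0.001, -0.026, 1.0, -0.0]
contact_force: [1.0, -0.5, -1.0]
gripper_width: 0.461
grip_force: 60.9
```

```bash
python3 tr.py;python3 ck.py side white_house 518 -222 -.073 5 side yellow_house 617.4 -227.8 -.073 5
```

```text
tray side 0.8 [ 564.699 -271.162   -0.077] 0.5918056877175654
tray scene 0.62 [ 562.483 -271.199   -0.078] 0.8422553368732244
[555.037 -85.602 153.319] 0.4602393743974136
side white_house 0.48 [ 509.046 -220.546    0.137] 0.6733366142913731
side yellow_house 0.76 [ 625.103 -234.473    0.249] 0.6407497822540084
```

move_arm:
  plan:
    - {"wx": 0, "wy": 0, "wz": -0.0153, "dx": -0.0183, "dy": -0.1158, "dz": 0, "gripper": 0.8}
    - {"wx": 0, "wy": 0, "wz": -0.0153, "dx": -0.0183, "dy": -0.1158, "dz": 0, "gripper": 0.8}
    - {"wx": 0, "wy": 0, "wz": -0.0153, "dx": -0.0183, "dy": -0.1158, "dz": 0, "gripper": 0.8}
    - {"wx": 0, "wy": 0, "wz": -0.0153, "dx": -0.0183, "dy": -0.1158, "dz": 0, "gripper": 0.8}
    - {"wx": 0, "wy": 0, "wz": 0, "dx": 0, "dy": 0, "dz": 0, "gripper": 0.8}
    - {"wx": 0, "wy": 0, "wz": 0, "dx": 0, "dy": 0, "dz": -0.08, "gripper": 0.8}
    - {"wx": 0, "wy": 0, "wz": 0, "dx": 0, "dy": 0, "dz": -0.08, "gripper": 0.8}
    - {"wx": 0, "wy": 0, "wz": 0, "dx": 0, "dy": 0, "dz": -0.05, "gripper": 0.8}
    - {"wx": 0, "wy": 0, "wz": 0, "dx": 0, "dy": 0, "dz": -0.025, "gripper": 0.8}

```text
t: 19.05
position: [518.6, -314.0, 33.3]
eef_rot: [-0.001, 0.037, 0.999, 0.001]
contact_force: [-0.3, 0.2, -1.6]
gripper_width: 0.455
grip_force: 61.5
```

move_arm:
  plan:
    - {"wx": 0, "wy": 0, "wz": 0, "dx": 0, "dy": 0, "dz": -0.012, "gripper": 0.8}
    - {"wx": 0, "wy": 0, "wz": 0, "dx": 0, "dy": 0, "dz": -0.008, "gripper": 0.8}
    - {"wx": 0, "wy": 0, "wz": 0, "dx": 0, "dy": 0, "dz": 0, "gripper": 0.8}
    - {"wx": 0, "wy": 0, "wz": 0, "dx": 0, "dy": 0, "dz": 0, "gripper": 0.3}
    - {"wx": 0, "wy": 0, "wz": 0, "dx": 0, "dy": 0, "dz": 0, "gripper": 0.3}
    - {"wx": 0, "wy": 0, "wz": 0, "dx": 0, "dy": 0, "dz": 0.03, "gripper": 0.3}
    - {"wx": 0, "wy": 0, "wz": 0, "dx": 0, "dy": 0, "dz": 0.1, "gripper": 0.3}
    - {"wx": 0, "wy": 0, "wz": 0, "dx": 0, "dy": 0, "dz": 0.12, "gripper": 0.3}
    - {"wx": 0, "wy": 0, "wz": 0, "dx": 0, "dy": 0, "dz": 0.101, "gripper": 0.3}

```text
t: 20.18
position: [518.9, -316.4, 203.7]
eef_rot: [0.001, 0.038, 0.999, -0.001]
contact_force: [1.3, -0.4, 0.5]
gripper_width: 0.701
grip_force: 0.0
```

move_arm:
  plan:
    - {"wx": 0, "wy": 0, "wz": 0.01375, "dx": 0.0129, "dy": 0.121, "dz": 0, "gripper": 0.25}
    - {"wx": 0, "wy": 0, "wz": 0.01375, "dx": 0.0129, "dy": 0.121, "dz": 0, "gripper": 0.25}
    - {"wx": 0, "wy": 0, "wz": 0.01375, "dx": 0.0129, "dy": 0.121, "dz": 0, "gripper": 0.25}
    - {"wx": 0, "wy": 0, "wz": 0.01375, "dx": 0.0129, "dy": 0.121, "dz": 0, "gripper": 0.25}
    - {"wx": 0, "wy": 0, "wz": 0.01375, "dx": 0.0129, "dy": 0.121, "dz": 0, "gripper": 0.25}
    - {"wx": 0, "wy": 0, "wz": 0.01375, "dx": 0.0129, "dy": 0.121, "dz": 0, "gripper": 0.25}
    - {"wx": 0, "wy": 0, "wz": 0.01375, "dx": 0.0129, "dy": 0.121, "dz": 0, "gripper": 0.25}
    - {"wx": 0, "wy": 0, "wz": 0.01375, "dx": 0.0129, "dy": 0.121, "dz": 0, "gripper": 0.25}
    - {"wx": 0, "wy": 0, "wz": 0.01375, "dx": 0.0129, "dy": 0.121, "dz": 0, "gripper": 0.25}
    - {"wx": 0, "wy": 0, "wz": 0.01375, "dx": 0.0129, "dy": 0.121, "dz": 0, "gripper": 0.25}

```text
t: 21.42
position: [583.3, 290.9, 201.7]
eef_rot: [0.001, -0.107, 0.994, 0.0]
contact_force: [1.6, -0.5, 1.1]
gripper_width: 0.747
grip_force: 0.0
```

```bash
python3 tr.py;python3 ck.py wrist blue_house 575 286.4 .215 8 side white_house 518 -222 -.073 5 side yellow_house 617.4 -227.8 -.073 5 side red_house 511 -316 -.073 5
```

```text
tray scene 0.64 [ 562.462 -271.931   -0.075] 0.7726630683690809
[582.836 290.026 200.952] 0.750546113386741
wrist blue_house 0.86 [574.335 286.278   0.213] 0.971303897640707
side white_house 0.69 [ 514.746 -222.231    0.143] 0.3895902280522294
side yellow_house none [245.37  145.488] []
side red_house none [279.74  131.636] []
```

move_arm:
  plan:
    - {"wx": 0, "wy": 0, "wz": 0, "dx": 0, "dy": 0, "dz": -0.1, "gripper": 0.25}
    - {"wx": 0, "wy": 0, "wz": 0, "dx": 0, "dy": 0, "dz": -0.11, "gripper": 0.25}
    - {"wx": 0, "wy": 0, "wz": 0, "dx": 0, "dy": 0, "dz": -0.08, "gripper": 0.25}
    - {"wx": 0, "wy": 0, "wz": 0, "dx": 0, "dy": 0, "dz": -0.036, "gripper": 0.25}
    - {"wx": 0, "wy": 0, "wz": 0, "dx": 0, "dy": 0, "dz": -0.02, "gripper": 0.25}
    - {"wx": 0, "wy": 0, "wz": 0, "dx": 0, "dy": 0, "dz": 0, "gripper": 0.25}
    - {"wx": 0, "wy": 0, "wz": 0, "dx": 0, "dy": 0, "dz": 0, "gripper": 0.8}
    - {"wx": 0, "wy": 0, "wz": 0, "dx": 0, "dy": 0, "dz": 0, "gripper": 0.8}
    - {"wx": 0, "wy": 0, "wz": 0, "dx": 0, "dy": 0, "dz": 0, "gripper": 0.8}
    - {"wx": 0, "wy": 0, "wz": 0, "dx": 0, "dy": 0, "dz": 0, "gripper": 0.8}

```text
t: 23.28
position: [584.4, 289.4, 29.1]
eef_rot: [0.001, -0.106, 0.994, 0.0]
contact_force: [-0.8, 0.2, 6.6]
gripper_width: 0.459
grip_force: 61.6
```

move_arm:
  plan:
    - {"wx": 0, "wy": 0, "wz": 0, "dx": 0, "dy": 0, "dz": 0.04, "gripper": 0.8}
    - {"wx": 0, "wy": 0, "wz": 0, "dx": 0, "dy": 0, "dz": 0.1, "gripper": 0.8}
    - {"wx": 0, "wy": 0, "wz": 0, "dx": 0, "dy": 0, "dz": 0.11, "gripper": 0.8}
    - {"wx": 0, "wy": 0, "wz": 0, "dx": 0, "dy": 0, "dz": 0.1, "gripper": 0.8}
    - {"wx": 0, "wy": 0, "wz": -0.01375, "dx": 0.0071, "dy": -0.1225, "dz": 0, "gripper": 0.8}
    - {"wx": 0, "wy": 0, "wz": -0.01375, "dx": 0.0071, "dy": -0.1225, "dz": 0, "gripper": 0.8}
    - {"wx": 0, "wy": 0, "wz": -0.01375, "dx": 0.0071, "dy": -0.1225, "dz": 0, "gripper": 0.8}
    - {"wx": 0, "wy": 0, "wz": -0.01375, "dx": 0.0071, "dy": -0.1225, "dz": 0, "gripper": 0.8}
    - {"wx": 0, "wy": 0, "wz": -0.01375, "dx": 0.0071, "dy": -0.1225, "dz": 0, "gripper": 0.8}
    - {"wx": 0, "wy": 0, "wz": -0.01375, "dx": 0.0071, "dy": -0.1225, "dz": 0, "gripper": 0.8}

```text
t: 24.52
position: [604.2, -80.5, 203.7]
eef_rot: [0.0, -0.019, 1.0, -0.0]
contact_force: [1.2, -0.3, -1.9]
gripper_width: 0.458
grip_force: 60.9
```

```bash
python3 tr.py;python3 ck.py side white_house 518 -222 -.073 5 side yellow_house 617.4 -227.8 -.073 5 side red_house 511 -316 -.073 5 wrist red_house 511 -316 -.073 5
```

```text
tray side 0.69 [ 562.639 -271.283   -0.064] 0.5940510651155764
tray scene 0.65 [ 562.888 -271.813   -0.069] 0.7920185282255907
[604.145 -79.744 203.185] 0.4607468324223868
side white_house 0.87 [ 518.387 -224.773   -0.053] 0.9298701873595909
side yellow_house 0.38 [ 642.759 -244.604    0.264] 0.16232307346663666
side red_house 0.75 [ 512.561 -318.508   -0.046] 0.8915957612778572
wrist red_house 0.95 [ 509.954 -317.573   -0.071] 0.9702927589718625
```

move_arm:
  plan:
    - {"wx": 0, "wy": 0, "wz": -0.01375, "dx": 0.0071, "dy": -0.1225, "dz": 0, "gripper": 0.8}
    - {"wx": 0, "wy": 0, "wz": -0.01375, "dx": 0.0071, "dy": -0.1225, "dz": 0, "gripper": 0.8}
    - {"wx": 0, "wy": 0, "wz": -0.01375, "dx": 0.0071, "dy": -0.1225, "dz": 0, "gripper": 0.8}
    - {"wx": 0, "wy": 0, "wz": -0.01375, "dx": 0.0071, "dy": -0.1225, "dz": 0, "gripper": 0.8}
    - {"wx": 0, "wy": 0, "wz": 0, "dx": 0, "dy": 0, "dz": 0, "gripper": 0.8}
    - {"wx": 0, "wy": 0, "wz": 0, "dx": 0, "dy": 0, "dz": -0.1, "gripper": 0.8}
    - {"wx": 0, "wy": 0, "wz": 0, "dx": 0, "dy": 0, "dz": -0.08, "gripper": 0.8}
    - {"wx": 0, "wy": 0, "wz": 0, "dx": 0, "dy": 0, "dz": -0.08, "gripper": 0.8}
    - {"wx": 0, "wy": 0, "wz": 0, "dx": 0, "dy": 0, "dz": -0.05, "gripper": 0.8}

```text
t: 26.25
position: [617.8, -321.4, 44.9]
eef_rot: [-0.001, 0.037, 0.999, 0.001]
contact_force: [0.0, -0.1, -0.9]
gripper_width: 0.454
grip_force: 61.5
```

move_arm:
  plan:
    - {"wx": 0, "wy": 0, "wz": 0, "dx": 0, "dy": 0, "dz": -0.025, "gripper": 0.8}
    - {"wx": 0, "wy": 0, "wz": 0, "dx": 0, "dy": 0, "dz": -0.012, "gripper": 0.8}
    - {"wx": 0, "wy": 0, "wz": 0, "dx": 0, "dy": 0, "dz": -0.008, "gripper": 0.8}
    - {"wx": 0, "wy": 0, "wz": 0, "dx": 0, "dy": 0, "dz": 0, "gripper": 0.8}
    - {"wx": 0, "wy": 0, "wz": 0, "dx": 0, "dy": 0, "dz": 0, "gripper": 0.3}
    - {"wx": 0, "wy": 0, "wz": 0, "dx": 0, "dy": 0, "dz": 0, "gripper": 0.3}
    - {"wx": 0, "wy": 0, "wz": 0, "dx": 0, "dy": 0, "dz": 0.03, "gripper": 0.3}
    - {"wx": 0, "wy": 0, "wz": 0, "dx": 0, "dy": 0, "dz": 0.1, "gripper": 0.3}
    - {"wx": 0, "wy": 0, "wz": 0, "dx": 0, "dy": 0, "dz": 0.12, "gripper": 0.3}
    - {"wx": 0, "wy": 0, "wz": 0, "dx": 0, "dy": 0, "dz": 0.121, "gripper": 0.3}

```text
t: 27.5
position: [618.6, -323.6, 213.2]
eef_rot: [0.0, 0.038, 0.999, -0.0]
contact_force: [1.5, -0.3, -0.6]
gripper_width: 0.701
grip_force: 0.0
```

move_arm:
  plan:
    - {"wx": 0, "wy": 0, "wz": 0, "dx": -0.029, "dy": 0.097, "dz": 0.06, "gripper": 0.25}
    - {"wx": 0, "wy": 0, "wz": 0, "dx": -0.029, "dy": 0.097, "dz": 0.06, "gripper": 0.25}
    - {"wx": 0, "wy": 0, "wz": 0, "dx": -0.029, "dy": 0.097, "dz": 0.06, "gripper": 0.25}
    - {"wx": 0, "wy": 0, "wz": 0, "dx": -0.029, "dy": 0.097, "dz": 0.06, "gripper": 0.25}
    - {"wx": 0, "wy": 0, "wz": 0, "dx": 0, "dy": 0, "dz": 0, "gripper": 0.25}
    - {"wx": 0, "wy": 0, "wz": 0, "dx": 0, "dy": 0, "dz": 0, "gripper": 0.25}

```text
t: 28.25
position: [560.7, -129.8, 331.0]
eef_rot: [0.001, 0.037, 0.999, -0.0]
contact_force: [0.8, -0.4, 0.3]
gripper_width: 0.75
grip_force: 0.0
```

```bash
cat > c.py <<'E'
from h import *
from ck import ck
from tr import tray
c=cam('wrist'); im=viewer.capture('wrist'); cv2.imwrite('pics/w2.png',im[:,:,::-1])
for l,x,y in [('white_house',518,-221),('yellow_house',617.4,-228),('red_house',511,-316),('blue_house',610,-323)]: ck('wrist',l,x,y,-.073,5,shot=False)
for lab,mod,z in (('scanner','scanner',5),('cradle','cradle',0)):
    L=silhouettes('wrist',lab)
    print(lab,[(d['p'],d['bbox']) for d in L[:2]])
    if L:
        for a in (-.2,3.): print(fit(mod,[(c,L[0]['pixels'])],661,14,a,z))
tray()
E
python3 c.py
```

```text
wrist white_house 0.98 [ 516.488 -221.125   -0.062] 0.9581194223736776
wrist yellow_house 0.92 [ 639.746 -247.276   -0.063] 0.9048178645510223
wrist red_house 0.69 [ 508.652 -316.589   -0.083] 0.9557215791752958
wrist blue_house 0.68 [ 607.705 -324.197   -0.085] 0.9530109190146964
scanner [(0.92, [343.5, 189.6, 402.5, 267.2])]
(array([656.783,  16.197,   0.11 ]), np.float64(0.8552517351738198))
(array([647.088,  12.095,   3.131]), np.float64(0.7609594405084962))
cradle []
tray side 0.96 [ 564.784 -270.635   -0.061] 0.5530600657195323
tray scene 0.77 [ 562.432 -272.333   -0.078] 0.7356843768181183
```

View pics/w2.png

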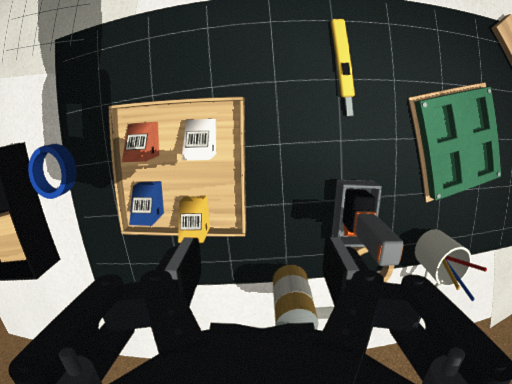

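```bash
python3 - <<'E'
import cv2,numpy as np
a=cv2.imread('pics/w2.png')[165:285,320:420]; b=cv2.imread('pics/w2.png')[120:250,110:250]
cv2.imwrite('pics/z1.png',np.hstack([cv2.resize(a,(400,480),interpolation=3),cv2.resize(b,(400,480),interpolation=3)]))
E
```

```text
(no output)
```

View pics/z1.png

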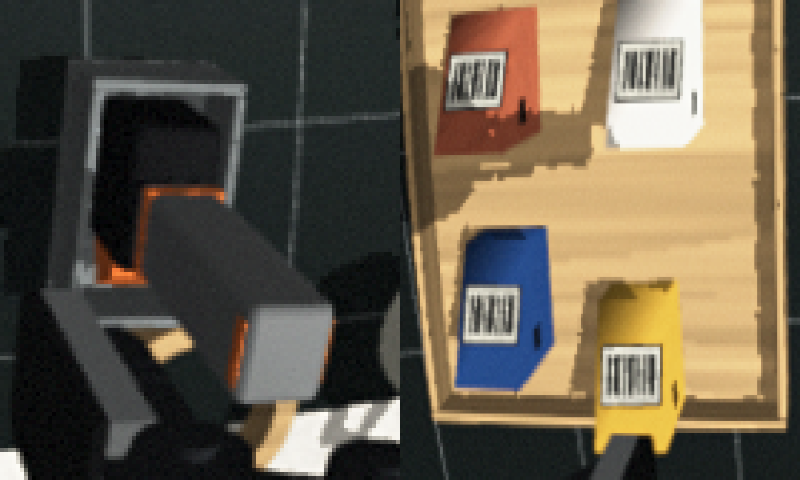

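```bash
python3 - <<'E'
from h import *
c=cam('wrist')
P=[onz(c,(320+x/4-.5,165+y/4-.5),174)[:2] for x,y in [(247,306),(333,303),(322,402),(237,397)]]
P=np.array(P);print(P,P.mean(0))
print('yaw long',np.degrees(np.arctan2(*(P[2]+P[3]-P[0]-P[1])[::-1])),'short',np.degrees(np.arctan2(*(P[0]+P[3]-P[1]-P[2])[::-1]))-90, np.linalg.norm(P[0]-P[1]),np.linalg.norm(P[0]-P[3]))
Q=np.array([onz(c,(320+x/4-.5,165+y/4-.5),40)[:2] for x,y in [(97,84),(245,89),(83,290)]]);print(Q)
E
```

```text
[[639.788   3.618]
 [642.347  32.516]
 [676.326  32.757]
 [670.136   2.961]] [657.149  17.963]
yaw long -0.37047869717669835 short -188.47770344490436 29.011509185969544 30.355127982474237
[[604.99   -7.1  ]
 [611.27   55.175]
 [690.725 -12.266]]
```

move_arm:
  plan:
    - {"wx": 0, "wy": 0, "wz": 0, "dx": 0.053, "dy": 0.098, "dz": -0.02, "gripper": 0.25}
    - {"wx": 0, "wy": 0, "wz": 0, "dx": 0.053, "dy": 0.098, "dz": -0.02, "gripper": 0.25}
    - {"wx": 0, "wy": 0, "wz": 0, "dx": 0.053, "dy": 0.098, "dz": -0.02, "gripper": 0.25}
    - {"wx": 0, "wy": 0, "wz": 0, "dx": 0, "dy": 0, "dz": 0, "gripper": 0.25}
    - {"wx": 0, "wy": 0, "wz": 0, "dx": 0, "dy": 0, "dz": 0, "gripper": 0.25}

```text
t: 29.42
position: [640.0, 17.4, 300.0]
eef_rot: [-0.0, 0.037, 0.999, -0.0]
contact_force: [-1.0, -0.4, -0.5]
gripper_width: 0.749
grip_force: 0.0
```

```bash
python3 - <<'E'
from h import *
c=cam('wrist'); im=viewer.capture('wrist'); print(c[2][:3,3])
for lab,mod,z in (('scanner','scanner',5),('cradle','cradle',0)):
    L=silhouettes('wrist',lab)
    print(lab,[(d['p'],d['bbox']) for d in L[:2]])
    if L: print(fit(mod,[(c,L[0]['pixels'])],659,16,-.06,z))
u,v=proj(c,[[659,16,100]])[0].astype(int); print(u,v)
l,t=u-70,v-55; cv2.imwrite('pics/z2.png',cv2.resize(im[t:t+110,l:l+140,::-1],None,fx=5,fy=5,interpolation=3)); print(l,t)
E
```

```text
[570.892  22.17  443.292]
scanner [(0.87, [250.1, 149.4, 282.0, 224.9]), (0.29, [79.4, 159.2, 110.5, 205.6])]
(array([656.628,  19.28 ,  -0.089]), np.float64(0.9455290406812953))
cradle [(0.62, [238.9, 137.3, 288.7, 218.3])]
(array([658.57 ,  19.207,  -0.097]), np.float64(0.42503573213472845))
262 190
192 135
```

View pics/z2.png

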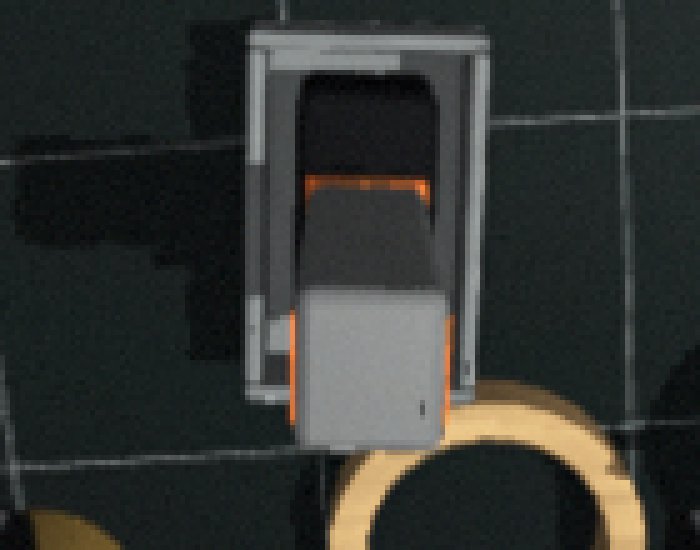

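```bash
python3 - <<'E'
from h import *
c=cam('wrist')
f=lambda pts,z:np.array([onz(c,(192+(x+.5)/5-.5,135+(y+.5)/5-.5),z)[:2] for x,y in pts])
P=f([(300,292),(447,290),(443,445),(297,447)],174);print(P,P.mean(0),np.linalg.norm(P[0]-P[1]),np.linalg.norm(P[0]-P[3]))
print('yaw',np.arctan2(*(P[2]+P[3]-P[0]-P[1])[::-1]),np.arctan2(*(P[1]+P[2]-P[0]-P[3])[::-1])-np.pi/2)
Q=f([(248,32),(488,38),(472,400),(245,400)],40);print(Q,Q.mean(0))
print('yaw',np.arctan2(*(Q[2]+Q[3]-Q[0]-Q[1])[::-1]),np.arctan2(*(Q[1]+Q[2]-Q[0]-Q[3])[::-1])-np.pi/2)
H=f([(305,180),(428,180)],55);print(H,np.arctan2(*(H[1]-H[0])[::-1])-np.pi/2)
E
```

```text
[[642.359   6.074]
 [644.109  33.682]
 [675.182  31.09 ]
 [673.376   2.763]] [658.756  18.402] 27.66358741966177 31.193910126122706
yaw -0.09477945797198224 -0.06349196334726304
[[603.919  -9.326]
 [610.521  55.604]
 [713.871  45.176]
 [708.79  -20.038]] [659.275  17.854]
yaw -0.10118033158152044 -0.08952996215941522
[[643.307   3.391]
 [645.822  36.027]] -0.07690405588282911
```

move_arm:
  plan:
    - {"wx": 0, "wy": 0, "wz": -0.0057, "dx": 0.0384, "dy": 0.0028, "dz": 0, "gripper": 0.25}
    - {"wx": 0, "wy": 0, "wz": 0, "dx": 0, "dy": 0, "dz": -0.1, "gripper": 0.25}
    - {"wx": 0, "wy": 0, "wz": 0, "dx": 0, "dy": 0, "dz": -0.1, "gripper": 0.25}
    - {"wx": 0, "wy": 0, "wz": 0, "dx": 0, "dy": 0, "dz": -0.08, "gripper": 0.25}
    - {"wx": 0, "wy": 0, "wz": 0, "dx": 0, "dy": 0, "dz": -0.056, "gripper": 0.25}
    - {"wx": 0, "wy": 0, "wz": 0, "dx": 0, "dy": 0, "dz": 0, "gripper": 0.25}
    - {"wx": 0, "wy": 0, "wz": 0, "dx": 0, "dy": 0, "dz": 0, "gripper": 0.9}
    - {"wx": 0, "wy": 0, "wz": 0, "dx": 0, "dy": 0, "dz": 0, "gripper": 0.9}
    - {"wx": 0, "wy": 0, "wz": 0, "dx": 0, "dy": 0, "dz": 0, "gripper": 0.9}
    - {"wx": 0, "wy": 0, "wz": 0, "dx": 0, "dy": 0, "dz": 0, "gripper": 0.9}
  squeeze: 80

```text
t: 30.82
position: [660.8, 18.8, 134.5]
eef_rot: [0.002, 0.044, 0.999, 0.0]
contact_force: [0.8, 0.1, 7.2]
gripper_width: 0.345
grip_force: 80.1
```

```bash
python3 tr.py; for n in side scene; do python3 ck.py $n white_house 517 -221 -.073 5 $n yellow_house 640 -247 -.073 5 $n red_house 510 -316 -.073 5 $n blue_house 609 -323 -.073 5;done
```

```text
tray side 0.65 [ 564.299 -270.502   -0.073] 0.6052589229956287
tray scene 0.69 [ 562.66  -272.214   -0.062] 0.7291204525288376
[660.828  18.82  134.503] 0.34332218124571384
side white_house 0.68 [ 517.719 -223.462   -0.066] 0.9255323725532373
side yellow_house 0.64 [ 642.634 -247.449    0.003] 0.9398519569168035
side red_house 0.64 [ 511.218 -319.335   -0.071] 0.9384660801794885
side blue_house 0.51 [ 610.841 -325.798   -0.1  ] 0.9327331292184068
scene white_house 0.71 [ 516.464 -221.516   -0.29 ] 0.840648900669019
scene yellow_house 0.78 [ 641.454 -249.682   -0.185] 0.7302043249688362
scene red_house 0.79 [ 508.901 -318.258   -0.117] 0.9186266094420601
scene blue_house 0.72 [ 609.706 -326.617   -0.149] 0.9293922710994708
```

move_arm:
  plan:
    - {"wx": 0, "wy": 0, "wz": 0, "dx": 0, "dy": 0, "dz": 0.02, "gripper": 0.9}
    - {"wx": 0, "wy": 0, "wz": 0, "dx": 0, "dy": 0, "dz": 0.05, "gripper": 0.9}
    - {"wx": 0, "wy": 0, "wz": 0, "dx": 0, "dy": 0, "dz": 0.08, "gripper": 0.9}
    - {"wx": 0, "wy": 0, "wz": 0, "dx": 0, "dy": 0, "dz": 0.08, "gripper": 0.9}
    - {"wx": 0, "wy": 0, "wz": 0, "dx": 0, "dy": 0, "dz": 0.04, "gripper": 0.9}
    - {"wx": 0, "wy": 0, "wz": 0, "dx": 0, "dy": 0, "dz": 0, "gripper": 0.9}
    - {"wx": 0, "wy": 0, "wz": 0, "dx": 0, "dy": 0, "dz": 0, "gripper": 0.9}

```text
t: 32.7
position: [658.3, 18.7, 265.5]
eef_rot: [-0.001, 0.044, 0.999, -0.0]
contact_force: [0.1, 1.0, -3.2]
gripper_width: 0.342
grip_force: 79.2
```

```bash
python3 - <<'E'
from h import *
for n in ('side','scene'):
    c=cam(n); im=viewer.capture(n)
    u,v=proj(c,[[659,18,215]])[0].astype(int); l,t=u-40,v-50
    a=cv2.resize(im[t:t+100,l:l+80,::-1],None,fx=5,fy=5,interpolation=3)
    # overlay expected scanner outline
    for B in (box(-39,22,-19,19,0,50),box(-17,17,-15,15,50,169)):
        q=((proj(c,place(B,659,18,-.086,140))-[l,t]+.5)*5).astype(np.int32)
        for i in range(8):
            for j in range(i):
                if (abs(B[i]-B[j])>0).sum()==1: cv2.line(a,tuple(map(int,q[i])),tuple(map(int,q[j])),(0,255,0),1)
    locals().setdefault('o',[]).append(a)
cv2.imwrite('pics/z3.png',np.hstack(o))
E
```

```text
(no output)
```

View pics/z3.png

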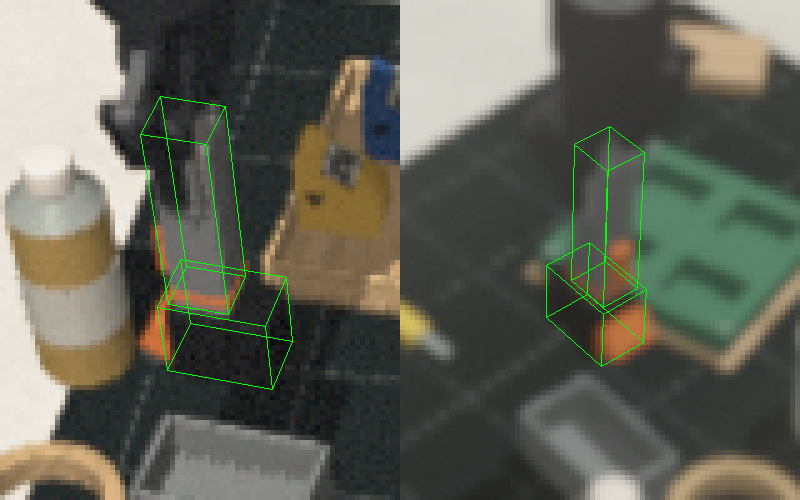

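move_arm:
  plan:
    - {"wx": 0, "wy": 0, "wz": 0, "dx": -0.0687, "dy": -0.0783, "dz": 0, "gripper": 0.9}
    - {"wx": 0, "wy": 0, "wz": 0, "dx": -0.0687, "dy": -0.0783, "dz": 0, "gripper": 0.9}
    - {"wx": 0, "wy": 0, "wz": 0, "dx": -0.0687, "dy": -0.0783, "dz": 0, "gripper": 0.9}
    - {"wx": 0, "wy": 0, "wz": 0, "dx": -0.0687, "dy": -0.0783, "dz": 0, "gripper": 0.9}
    - {"wx": 0, "wy": 0, "wz": 0, "dx": -0.0687, "dy": -0.0783, "dz": 0, "gripper": 0.9}
    - {"wx": 0, "wy": 0, "wz": 0, "dx": -0.0687, "dy": -0.0783, "dz": 0, "gripper": 0.9}
    - {"wx": 0, "wy": 0, "wz": 0, "dx": 0, "dy": 0, "dz": -0.05, "gripper": 0.9}
    - {"wx": 0, "wy": 0, "wz": 0, "dx": 0, "dy": 0, "dz": -0.038, "gripper": 0.9}
    - {"wx": 0, "wy": 0, "wz": 0, "dx": 0, "dy": 0, "dz": 0, "gripper": 0.9}
    - {"wx": 0, "wy": 0, "wz": 0, "dx": 0, "dy": 0, "dz": 0, "gripper": 0.9}

```text
t: 34.05
position: [453.5, -216.1, 223.4]
eef_rot: [-0.0, 0.044, 0.999, 0.0]
contact_force: [0.1, -1.1, -2.8]
gripper_width: 0.339
grip_force: 80.1
```

```bash
cat > z.py <<'E'
from h import *
import sys
x,y,hx,hy=map(float,sys.argv[1:5])
o=[]
print(monitor.observe()['position'])
for n in ('side','scene'):
    c=cam(n); im=viewer.capture(n)
    u,v=proj(c,[[x+40,y,90]])[0].astype(int); l,t=max(u-40,0),max(v-45,0)
    a=cv2.resize(im[t:t+90,l:l+80,::-1],(400,450),interpolation=3)
    for B,T in ((box(-39,22,-19,19,0,50),(x,y,-.086,96)),(HOUSE[0],(hx,hy,-.072,5))):
        q=((proj(c,place(B,*T))-[l,t]+.5)*5).astype(np.int32)
        cv2.polylines(a,[cv2.convexHull(q)],True,(0,255,0),1)
    o.append(a)
cv2.imwrite(f'pics/{sys.argv[5]}.png',np.hstack(o))
E
python3 z.py 452.8 -216.9 517.3 -222 z4
```

```text
[ 453.505 -216.134  223.407]
```

View pics/z4.png

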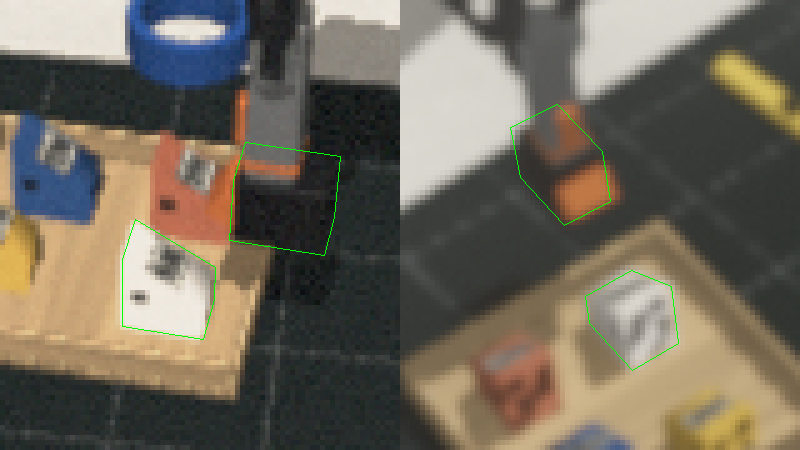

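move_arm:
  plan:
    - {"wx": 0, "wy": 0, "wz": 0, "dx": 0, "dy": 0, "dz": 0, "gripper": 0.9}
    - {"wx": 0, "wy": 0, "wz": 0, "dx": 0, "dy": 0, "dz": 0, "gripper": 0.9}
    - {"wx": 0, "wy": 0, "wz": 0, "dx": 0, "dy": 0, "dz": 0, "gripper": 0.9}
    - {"wx": 0, "wy": 0, "wz": 0, "dx": 0, "dy": 0, "dz": 0, "gripper": 0.9}
    - {"wx": 0, "wy": 0, "wz": 0, "dx": 0, "dy": 0, "dz": 0, "gripper": 0.9}
    - {"wx": 0, "wy": 0, "wz": 0, "dx": 0, "dy": 0, "dz": 0, "gripper": 0.9}
    - {"wx": 0, "wy": 0, "wz": 0, "dx": 0, "dy": 0, "dz": 0, "gripper": 0.9}
    - {"wx": 0, "wy": 0, "wz": 0, "dx": 0, "dy": 0, "dz": 0, "gripper": 0.9}
    - {"wx": 0, "wy": 0, "wz": 0, "dx": 0, "dy": 0, "dz": 0, "gripper": 0.9}
    - {"wx": 0, "wy": 0, "wz": 0, "dx": 0, "dy": 0, "dz": 0, "gripper": 0.9}

```text
t: 35.4
position: [453.3, -216.1, 223.3]
eef_rot: [0.0, 0.044, 0.999, 0.0]
contact_force: [-0.1, 0.8, -1.5]
gripper_width: 0.343
grip_force: 80.1
```

move_arm:
  plan:
    - {"wx": 0, "wy": 0, "wz": 0, "dx": 0, "dy": 0, "dz": 0, "gripper": 0.9}
    - {"wx": 0, "wy": 0, "wz": 0, "dx": 0, "dy": 0, "dz": 0, "gripper": 0.9}
    - {"wx": 0, "wy": 0, "wz": 0, "dx": 0, "dy": 0, "dz": 0, "gripper": 0.9}
    - {"wx": 0, "wy": 0, "wz": 0, "dx": 0, "dy": 0, "dz": 0, "gripper": 0.9}
    - {"wx": 0, "wy": 0, "wz": 0, "dx": 0, "dy": 0, "dz": 0, "gripper": 0.9}
    - {"wx": 0, "wy": 0, "wz": 0, "dx": 0, "dy": 0, "dz": 0, "gripper": 0.9}
    - {"wx": 0, "wy": 0, "wz": 0, "dx": 0, "dy": 0, "dz": 0, "gripper": 0.9}
    - {"wx": 0, "wy": 0, "wz": 0, "dx": 0, "dy": 0, "dz": 0, "gripper": 0.9}
    - {"wx": 0, "wy": 0, "wz": 0, "dx": 0, "dy": 0, "dz": 0, "gripper": 0.9}
    - {"wx": 0, "wy": 0, "wz": 0, "dx": 0, "dy": 0, "dz": 0, "gripper": 0.9}

```text
t: 36.65
position: [453.3, -216.1, 223.3]
eef_rot: [0.0, 0.044, 0.999, 0.0]
contact_force: [0.5, 0.2, -3.0]
gripper_width: 0.34
grip_force: 80.1
```

```bash
python3 tr.py; for n in side scene wrist; do python3 ck.py $n white_house 517 -221 -.073 5 $n yellow_house 640 -247 -.073 5 $n red_house 510 -316 -.073 5 $n blue_house 609 -323 -.073 5;done
```

```text
tray side 0.74 [ 565.544 -269.525   -0.06 ] 0.5336198006601343
tray scene 0.85 [ 562.684 -272.657   -0.073] 0.6999459435205938
[ 453.275 -216.144  223.319] 0.3386429379572101
side white_house 0.8 [ 518.412 -223.658   -0.041] 0.9339730862563425
side yellow_house 0.56 [ 643.325 -249.718    0.059] 0.8875283133846136
side red_house 0.63 [ 512.308 -319.579   -0.029] 0.7620728016555618
side blue_house 0.81 [ 610.736 -325.465   -0.053] 0.9192769372824776
scene white_house 0.61 [ 518.821 -224.557   -0.115] 0.9311204746753804
scene yellow_house 0.78 [ 639.921 -250.15    -0.117] 0.752993972224435
scene red_house 0.78 [ 510.73  -321.138   -0.198] 0.8885958638774659
scene blue_house 0.55 [ 573.514 -273.626    0.415] 0.11019249140376453
wrist white_house none [262.723 230.147] []
wrist yellow_house 0.56 [ 612.422 -240.527   -0.212] 0.2511599907059925
wrist red_house 0.6 [ 510.883 -316.905   -0.084] 0.9732079127576243
wrist blue_house none [193.155 298.022] [(0.66, [224.6, 149.0, 301.1, 318.7])]
```

move_arm:
  plan:
    - {"wx": 0, "wy": 0, "wz": 0, "dx": 0.0828, "dy": -0.0173, "dz": 0, "gripper": 0.9}
    - {"wx": 0, "wy": 0, "wz": 0, "dx": 0.0828, "dy": -0.0173, "dz": 0, "gripper": 0.9}
    - {"wx": 0, "wy": 0, "wz": 0, "dx": 0.0828, "dy": -0.0173, "dz": 0, "gripper": 0.9}
    - {"wx": 0, "wy": 0, "wz": 0, "dx": 0, "dy": 0, "dz": 0, "gripper": 0.9}
    - {"wx": 0, "wy": 0, "wz": 0, "dx": 0, "dy": 0, "dz": 0, "gripper": 0.9}

```text
t: 38.67
position: [576.6, -241.7, 222.6]
eef_rot: [-0.001, 0.044, 0.999, 0.0]
contact_force: [0.1, -0.1, -2.1]
gripper_width: 0.341
grip_force: 80.4
```

```bash
python3 z.py 577 -242.9 641.5 -248 z5; python3 ck.py wrist yellow_house 640 -247 -.073 5
```

```text
[ 576.643 -241.747  222.64 ]
wrist yellow_house none [262.457 230.195] [(0.42, [168.4, 100.2, 211.5, 154.7]), (0.41, [171.7, 184.2, 218.3, 244.8])]
```

View pics/z5.png

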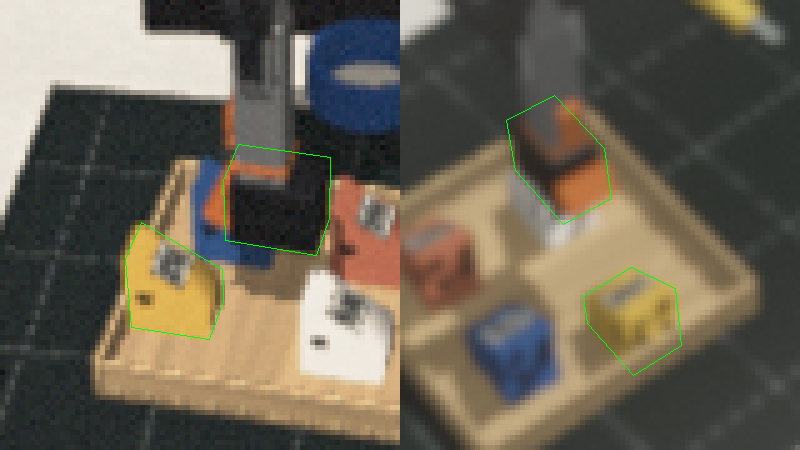

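move_arm:
  plan:
    - {"wx": 0, "wy": 0, "wz": 0, "dx": 0, "dy": 0, "dz": 0, "gripper": 0.9}
    - {"wx": 0, "wy": 0, "wz": 0, "dx": 0, "dy": 0, "dz": 0, "gripper": 0.9}
    - {"wx": 0, "wy": 0, "wz": 0, "dx": 0, "dy": 0, "dz": 0, "gripper": 0.9}
    - {"wx": 0, "wy": 0, "wz": 0, "dx": 0, "dy": 0, "dz": 0, "gripper": 0.9}
    - {"wx": 0, "wy": 0, "wz": 0, "dx": 0, "dy": 0, "dz": 0, "gripper": 0.9}
    - {"wx": 0, "wy": 0, "wz": 0, "dx": 0, "dy": 0, "dz": 0, "gripper": 0.9}
    - {"wx": 0, "wy": 0, "wz": 0, "dx": 0, "dy": 0, "dz": 0, "gripper": 0.9}
    - {"wx": 0, "wy": 0, "wz": 0, "dx": 0, "dy": 0, "dz": 0, "gripper": 0.9}
    - {"wx": 0, "wy": 0, "wz": 0, "dx": 0, "dy": 0, "dz": 0, "gripper": 0.9}
    - {"wx": 0, "wy": 0, "wz": 0, "dx": 0, "dy": 0, "dz": 0, "gripper": 0.9}

```text
t: 40.12
position: [577.5, -242.1, 223.3]
eef_rot: [-0.0, 0.044, 0.999, -0.0]
contact_force: [0.1, -0.4, -2.6]
gripper_width: 0.344
grip_force: 80.4
```

move_arm:
  plan:
    - {"wx": 0, "wy": 0, "wz": 0, "dx": 0, "dy": 0, "dz": 0, "gripper": 0.9}
    - {"wx": 0, "wy": 0, "wz": 0, "dx": 0, "dy": 0, "dz": 0, "gripper": 0.9}
    - {"wx": 0, "wy": 0, "wz": 0, "dx": 0, "dy": 0, "dz": 0, "gripper": 0.9}
    - {"wx": 0, "wy": 0, "wz": 0, "dx": 0, "dy": 0, "dz": 0, "gripper": 0.9}
    - {"wx": 0, "wy": 0, "wz": 0, "dx": 0, "dy": 0, "dz": 0, "gripper": 0.9}
    - {"wx": 0, "wy": 0, "wz": 0, "dx": 0, "dy": 0, "dz": 0, "gripper": 0.9}
    - {"wx": 0, "wy": 0, "wz": 0, "dx": 0, "dy": 0, "dz": 0, "gripper": 0.9}
    - {"wx": 0, "wy": 0, "wz": 0, "dx": 0, "dy": 0, "dz": 0, "gripper": 0.9}
    - {"wx": 0, "wy": 0, "wz": 0, "dx": 0, "dy": 0, "dz": 0, "gripper": 0.9}
    - {"wx": 0, "wy": 0, "wz": 0, "dx": 0, "dy": 0, "dz": 0, "gripper": 0.9}

```text
t: 41.38
position: [577.5, -242.1, 223.3]
eef_rot: [-0.0, 0.044, 0.999, 0.0]
contact_force: [0.4, -0.3, -2.2]
gripper_width: 0.341
grip_force: 80.4
```

```bash
for n in side scene wrist; do python3 ck.py $n red_house 510 -316 -.073 5 $n yellow_house 641 -248 -.073 5 $n blue_house 609 -323 -.073 5;done
```

```text
side red_house 0.88 [ 511.537 -318.243   -0.022] 0.9041234721662578
side yellow_house 0.8 [ 643.196 -249.199    0.04 ] 0.9214370985162869
side blue_house 0.49 [ 614.939 -326.486    0.175] 0.39371965037228884
scene red_house 0.66 [ 507.831 -319.887   -0.054] 0.9285174719525501
scene yellow_house 0.65 [ 640.38  -250.298   -0.104] 0.7011526121915476
scene blue_house 0.81 [ 609.532 -327.467   -0.187] 0.8756187867033758
wrist red_house 0.78 [ 510.012 -316.739   -0.068] 0.9665302648042171
wrist yellow_house none [261.813 230.079] []
wrist blue_house 0.87 [ 609.717 -324.078   -0.062] 0.9473679908451856
```

move_arm:
  plan:
    - {"wx": 0, "wy": 0, "wz": 0, "dx": -0.0875, "dy": -0.046, "dz": 0, "gripper": 0.9}
    - {"wx": 0, "wy": 0, "wz": 0, "dx": -0.0875, "dy": -0.046, "dz": 0, "gripper": 0.9}
    - {"wx": 0, "wy": 0, "wz": 0, "dx": -0.0875, "dy": -0.046, "dz": 0, "gripper": 0.9}
    - {"wx": 0, "wy": 0, "wz": 0, "dx": 0, "dy": 0, "dz": 0, "gripper": 0.9}
    - {"wx": 0, "wy": 0, "wz": 0, "dx": 0, "dy": 0, "dz": 0, "gripper": 0.9}
    - {"wx": 0, "wy": 0, "wz": 0, "dx": 0, "dy": 0, "dz": 0, "gripper": 0.9}
    - {"wx": 0, "wy": 0, "wz": 0, "dx": 0, "dy": 0, "dz": 0, "gripper": 0.9}
    - {"wx": 0, "wy": 0, "wz": 0, "dx": 0, "dy": 0, "dz": 0, "gripper": 0.9}

```text
t: 43.28
position: [446.7, -310.7, 223.2]
eef_rot: [-0.0, 0.043, 0.999, 0.0]
contact_force: [-0.8, 0.4, -1.8]
gripper_width: 0.342
grip_force: 80.4
```

move_arm:
  plan:
    - {"wx": 0, "wy": 0, "wz": 0, "dx": 0, "dy": 0, "dz": 0, "gripper": 0.9}
    - {"wx": 0, "wy": 0, "wz": 0, "dx": 0, "dy": 0, "dz": 0, "gripper": 0.9}
    - {"wx": 0, "wy": 0, "wz": 0, "dx": 0, "dy": 0, "dz": 0, "gripper": 0.9}
    - {"wx": 0, "wy": 0, "wz": 0, "dx": 0, "dy": 0, "dz": 0, "gripper": 0.9}
    - {"wx": 0, "wy": 0, "wz": 0, "dx": 0, "dy": 0, "dz": 0, "gripper": 0.9}
    - {"wx": 0, "wy": 0, "wz": 0, "dx": 0, "dy": 0, "dz": 0, "gripper": 0.9}
    - {"wx": 0, "wy": 0, "wz": 0, "dx": 0, "dy": 0, "dz": 0, "gripper": 0.9}
    - {"wx": 0, "wy": 0, "wz": 0, "dx": 0, "dy": 0, "dz": 0, "gripper": 0.9}
    - {"wx": 0, "wy": 0, "wz": 0, "dx": 0, "dy": 0, "dz": 0, "gripper": 0.9}
    - {"wx": 0, "wy": 0, "wz": 0, "dx": 0, "dy": 0, "dz": 0, "gripper": 0.9}

```text
t: 44.52
position: [446.2, -311.1, 223.3]
eef_rot: [0.0, 0.044, 0.999, -0.0]
contact_force: [-0.0, 0.1, -1.7]
gripper_width: 0.344
grip_force: 80.4
```

move_arm:
  plan:
    - {"wx": 0, "wy": 0, "wz": 0, "dx": 0, "dy": 0, "dz": 0, "gripper": 0.9}
    - {"wx": 0, "wy": 0, "wz": 0, "dx": 0, "dy": 0, "dz": 0, "gripper": 0.9}
    - {"wx": 0, "wy": 0, "wz": 0, "dx": 0, "dy": 0, "dz": 0, "gripper": 0.9}
    - {"wx": 0, "wy": 0, "wz": 0, "dx": 0, "dy": 0, "dz": 0, "gripper": 0.9}
    - {"wx": 0, "wy": 0, "wz": 0, "dx": 0, "dy": 0, "dz": 0, "gripper": 0.9}
    - {"wx": 0, "wy": 0, "wz": 0, "dx": 0, "dy": 0, "dz": 0, "gripper": 0.9}
    - {"wx": 0, "wy": 0, "wz": 0, "dx": 0, "dy": 0, "dz": 0, "gripper": 0.9}

```text
t: 45.4
position: [446.2, -311.1, 223.3]
eef_rot: [-0.0, 0.044, 0.999, -0.0]
contact_force: [0.4, -0.3, -3.1]
gripper_width: 0.341
grip_force: 80.4
```

```bash
python3 z.py 445.8 -311.9 510.3 -317 z6; for n in side scene ; do python3 ck.py $n red_house 510 -316 -.073 5 $n blue_house 609 -323 -.073 5;done; python3 ck.py wrist blue_house 609 -323 -.073 5
```

```text
[ 446.208 -311.085  223.321]
side red_house 0.75 [ 511.373 -318.578   -0.033] 0.9055893988301823
side blue_house 0.83 [ 611.09  -326.542    0.043] 0.8930441377960461
scene red_house 0.54 [ 508.892 -320.647   -0.078] 0.9312622720897614
scene blue_house 0.81 [ 610.06  -326.431   -0.25 ] 0.8132485500663824
wrist blue_house 0.87 [ 605.846 -324.697   -0.047] 0.2535234962696431
```

View pics/z6.png

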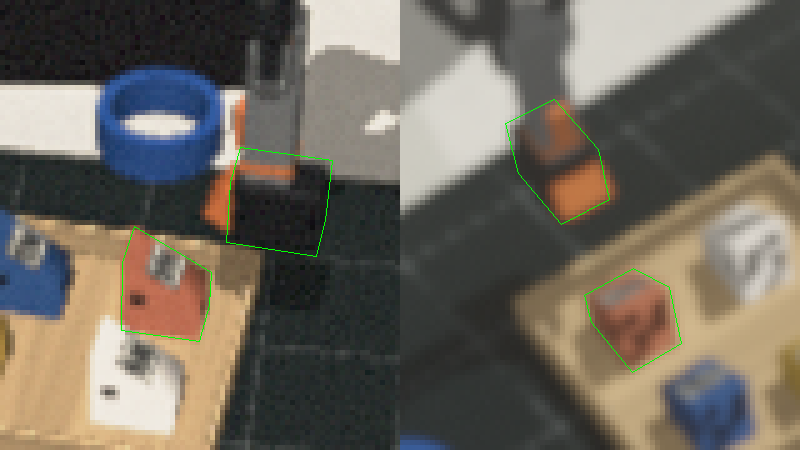

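move_arm:
  plan:
    - {"wx": 0, "wy": 0, "wz": 0, "dx": 0.0995, "dy": -0.008, "dz": 0, "gripper": 0.9}
    - {"wx": 0, "wy": 0, "wz": 0, "dx": 0.0995, "dy": -0.008, "dz": 0, "gripper": 0.9}
    - {"wx": 0, "wy": 0, "wz": 0, "dx": 0, "dy": 0, "dz": 0, "gripper": 0.9}
    - {"wx": 0, "wy": 0, "wz": 0, "dx": 0, "dy": 0, "dz": 0, "gripper": 0.9}
    - {"wx": 0, "wy": 0, "wz": 0, "dx": 0, "dy": 0, "dz": 0, "gripper": 0.9}
    - {"wx": 0, "wy": 0, "wz": 0, "dx": 0, "dy": 0, "dz": 0, "gripper": 0.9}
    - {"wx": 0, "wy": 0, "wz": 0, "dx": 0, "dy": 0, "dz": 0, "gripper": 0.9}

```text
t: 46.88
position: [545.3, -319.2, 223.6]
eef_rot: [0.0, 0.044, 0.999, -0.0]
contact_force: [-0.1, -0.2, -4.0]
gripper_width: 0.34
grip_force: 80.4
```

move_arm:
  plan:
    - {"wx": 0, "wy": 0, "wz": 0, "dx": 0, "dy": 0, "dz": 0, "gripper": 0.9}
    - {"wx": 0, "wy": 0, "wz": 0, "dx": 0, "dy": 0, "dz": 0, "gripper": 0.9}
    - {"wx": 0, "wy": 0, "wz": 0, "dx": 0, "dy": 0, "dz": 0, "gripper": 0.9}
    - {"wx": 0, "wy": 0, "wz": 0, "dx": 0, "dy": 0, "dz": 0, "gripper": 0.9}
    - {"wx": 0, "wy": 0, "wz": 0, "dx": 0, "dy": 0, "dz": 0, "gripper": 0.9}
    - {"wx": 0, "wy": 0, "wz": 0, "dx": 0, "dy": 0, "dz": 0, "gripper": 0.9}
    - {"wx": 0, "wy": 0, "wz": 0, "dx": 0, "dy": 0, "dz": 0, "gripper": 0.9}
    - {"wx": 0, "wy": 0, "wz": 0, "dx": 0, "dy": 0, "dz": 0, "gripper": 0.9}
    - {"wx": 0, "wy": 0, "wz": 0, "dx": 0, "dy": 0, "dz": 0, "gripper": 0.9}
    - {"wx": 0, "wy": 0, "wz": 0, "dx": 0, "dy": 0, "dz": 0, "gripper": 0.9}

```text
t: 48.12
position: [545.7, -319.1, 223.3]
eef_rot: [-0.0, 0.044, 0.999, 0.0]
contact_force: [-0.2, 1.2, -3.3]
gripper_width: 0.343
grip_force: 80.4
```

move_arm:
  plan:
    - {"wx": 0, "wy": 0, "wz": 0, "dx": 0, "dy": 0, "dz": 0, "gripper": 0.9}
    - {"wx": 0, "wy": 0, "wz": 0, "dx": 0, "dy": 0, "dz": 0, "gripper": 0.9}
    - {"wx": 0, "wy": 0, "wz": 0, "dx": 0, "dy": 0, "dz": 0, "gripper": 0.9}
    - {"wx": 0, "wy": 0, "wz": 0, "dx": 0, "dy": 0, "dz": 0, "gripper": 0.9}
    - {"wx": 0, "wy": 0, "wz": 0, "dx": 0, "dy": 0, "dz": 0, "gripper": 0.9}
    - {"wx": 0, "wy": 0, "wz": 0, "dx": 0, "dy": 0, "dz": 0, "gripper": 0.9}
    - {"wx": 0, "wy": 0, "wz": 0, "dx": 0, "dy": 0, "dz": 0, "gripper": 0.9}

```text
t: 49.0
position: [545.7, -319.1, 223.3]
eef_rot: [-0.0, 0.044, 0.999, 0.0]
contact_force: [0.0, 0.6, -2.4]
gripper_width: 0.343
grip_force: 80.4
```

```bash
python3 z.py 545.3 -319.9 609.8 -325 z7; for n in side scene ; do python3 ck.py $n blue_house 609 -323 -.073 5;done; python3 tr.py
```

```text
[ 545.722 -319.082  223.3  ]
side blue_house 0.55 [ 611.943 -325.688   -0.112] 0.9044009386215149
scene blue_house 0.58 [ 609.721 -327.165   -0.173] 0.9054766624860084
tray side 0.93 [ 564.403 -273.303   -0.063] 0.5248195317764667
tray scene 0.85 [ 563.615 -272.072   -0.064] 0.6714888957562318
[ 545.724 -319.099  223.312] 0.34057807340973495
```

View pics/z7.png

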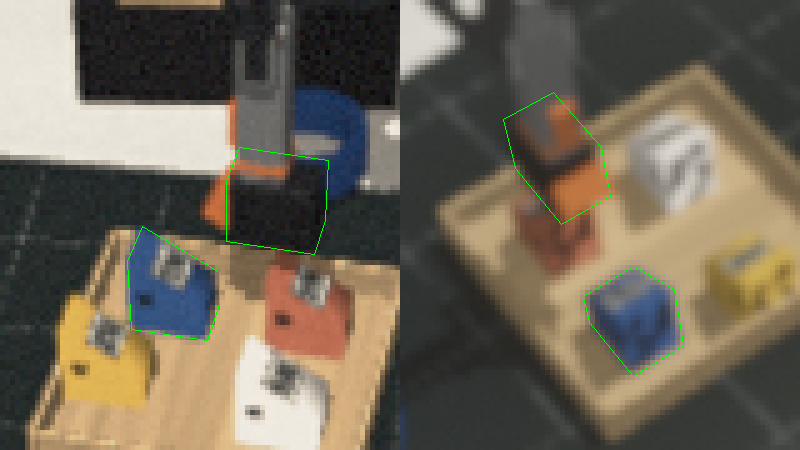

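move_arm:
  plan:
    - {"wx": 0, "wy": 0, "wz": 0, "dx": 0, "dy": 0, "dz": 0.044, "gripper": 0.9}
    - {"wx": 0, "wy": 0, "wz": 0, "dx": 0, "dy": 0, "dz": 0.044, "gripper": 0.9}
    - {"wx": 0, "wy": 0, "wz": 0, "dx": 0.0379, "dy": 0.1126, "dz": 0, "gripper": 0.9}
    - {"wx": 0, "wy": 0, "wz": 0, "dx": 0.0379, "dy": 0.1126, "dz": 0, "gripper": 0.9}
    - {"wx": 0, "wy": 0, "wz": 0, "dx": 0.0379, "dy": 0.1126, "dz": 0, "gripper": 0.9}
    - {"wx": 0, "wy": 0, "wz": 0, "dx": 0.0379, "dy": 0.1126, "dz": 0, "gripper": 0.9}
    - {"wx": 0, "wy": 0, "wz": 0, "dx": 0.0379, "dy": 0.1126, "dz": 0, "gripper": 0.9}
    - {"wx": 0, "wy": 0, "wz": 0, "dx": 0.0379, "dy": 0.1126, "dz": 0, "gripper": 0.9}
    - {"wx": 0, "wy": 0, "wz": 0, "dx": 0, "dy": 0, "dz": 0, "gripper": 0.9}
    - {"wx": 0, "wy": 0, "wz": 0, "dx": 0, "dy": 0, "dz": 0, "gripper": 0.9}

```text
t: 50.75
position: [659.1, 18.7, 267.0]
eef_rot: [-0.0, 0.043, 0.999, -0.0]
contact_force: [-0.2, -0.1, -1.9]
gripper_width: 0.341
grip_force: 81.4
```

move_arm:
  plan:
    - {"wx": 0, "wy": 0, "wz": 0, "dx": 0, "dy": 0, "dz": -0.05, "gripper": 0.9}
    - {"wx": 0, "wy": 0, "wz": 0, "dx": 0, "dy": 0, "dz": -0.06, "gripper": 0.9}
    - {"wx": 0, "wy": 0, "wz": 0, "dx": 0, "dy": 0, "dz": -0.05, "gripper": 0.9}
    - {"wx": 0, "wy": 0, "wz": 0, "dx": 0, "dy": 0, "dz": -0.04, "gripper": 0.9}
    - {"wx": 0, "wy": 0, "wz": 0, "dx": 0, "dy": 0, "dz": -0.03, "gripper": 0.9}
    - {"wx": 0, "wy": 0, "wz": 0, "dx": 0, "dy": 0, "dz": 0, "gripper": 0.9}

```text
t: 51.5
position: [658.7, 18.3, 151.2]
eef_rot: [-0.001, 0.044, 0.999, -0.0]
contact_force: [0.1, -0.0, -2.5]
gripper_width: 0.338
grip_force: 81.5
```

move_arm:
  plan:
    - {"wx": 0, "wy": 0, "wz": 0, "dx": 0, "dy": 0, "dz": -0.016, "gripper": 0.9}
    - {"wx": 0, "wy": 0, "wz": 0, "dx": 0, "dy": 0, "dz": -0.012, "gripper": 0.9}
    - {"wx": 0, "wy": 0, "wz": 0, "dx": 0, "dy": 0, "dz": -0.006, "gripper": 0.9}
    - {"wx": 0, "wy": 0, "wz": 0, "dx": 0, "dy": 0, "dz": -0.004, "gripper": 0.9}
    - {"wx": 0, "wy": 0, "wz": 0, "dx": 0, "dy": 0, "dz": 0, "gripper": 0.9}
    - {"wx": 0, "wy": 0, "wz": 0, "dx": 0, "dy": 0, "dz": 0, "gripper": 0.9}

```text
t: 52.25
position: [660.1, 18.8, 134.6]
eef_rot: [0.001, 0.044, 0.999, 0.0]
contact_force: [-1.2, -0.1, 6.3]
gripper_width: 0.343
grip_force: 82.3
```

move_arm:
  plan:
    - {"wx": 0, "wy": 0, "wz": 0, "dx": 0, "dy": 0, "dz": 0, "gripper": 0.3}
    - {"wx": 0, "wy": 0, "wz": 0, "dx": 0, "dy": 0, "dz": 0, "gripper": 0.3}
    - {"wx": 0, "wy": 0, "wz": 0, "dx": 0, "dy": 0, "dz": 0, "gripper": 0.3}
    - {"wx": 0, "wy": 0, "wz": 0, "dx": 0, "dy": 0, "dz": 0.06, "gripper": 0.3}
    - {"wx": 0, "wy": 0, "wz": 0, "dx": 0, "dy": 0, "dz": 0.1, "gripper": 0.3}
    - {"wx": 0, "wy": 0, "wz": 0, "dx": 0, "dy": 0, "dz": 0.12, "gripper": 0.3}
    - {"wx": 0, "wy": 0, "wz": 0, "dx": -0.1, "dy": -0.06, "dz": 0.04, "gripper": 0.3}
    - {"wx": 0, "wy": 0, "wz": 0, "dx": -0.1, "dy": -0.06, "dz": 0.04, "gripper": 0.3}
    - {"wx": 0, "wy": 0, "wz": 0, "dx": 0, "dy": 0, "dz": 0.04, "gripper": 0.3}
    - {"wx": 0, "wy": 0, "wz": 0, "dx": 0, "dy": 0, "dz": 0, "gripper": 0.3}

```text
t: 53.5
position: [560.1, -41.7, 335.2]
eef_rot: [0.002, 0.044, 0.999, -0.0]
contact_force: [0.2, 0.2, -0.1]
gripper_width: 0.694
grip_force: 0.0
```

```bash
python3 - <<'E'
from h import *
im=viewer.capture('wrist'); cv2.imwrite('pics/w9.png',im[:,:,::-1])
E
```

```text
(no output)
```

View pics/w9.png

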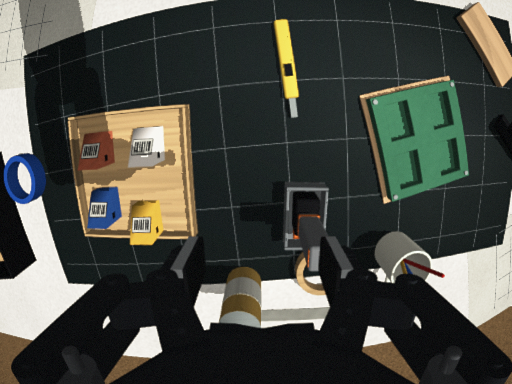

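```bash
python3 - <<'E'
from h import *
from ck import ck
viewer.capture('wrist'); viewer.capture('side')
for n in('wrist','side'):
    for l,x,y in [('white_house',518,-222),('yellow_house',641,-248),('red_house',511,-317),('blue_house',610,-324)]: ck(n,l,x,y,-.073,5,shot=False)
ck('wrist','scanner',659,18,-.08,5,model='scanner',shot=False)
E
```

```text
wrist white_house 0.82 [ 515.433 -220.058   -0.052] 0.9533868303044608
wrist yellow_house 0.65 [ 639.174 -246.49    -0.042] 0.9528233516987261
wrist red_house 0.64 [ 508.802 -316.077   -0.051] 0.9582582979230627
wrist blue_house 0.7 [ 607.274 -322.51    -0.083] 0.9601692899089692
side white_house 0.73 [ 518.179 -223.294   -0.042] 0.9345794392523364
side yellow_house 0.61 [ 645.168 -253.285    0.144] 0.8757371326131056
side red_house 0.63 [ 512.026 -319.055   -0.042] 0.9270733115258806
side blue_house 0.81 [ 610.397 -328.308    0.058] 0.851822650388676
wrist scanner 0.87 [648.855  15.921   0.043] 0.7353438259216225
```

```bash
python3 -c "
from workcell import job_done; print(job_done())"
```

```text
the job is handed in; nothing more can be done
None
```

I handed the job in at about 54 s: all four houses stand in the tray, their labels were scanned in the order white, yellow, red, blue, and the scanner is back upright in its cradle; the hand-in gave no verdict, and the yellow house, knocked a few centimetres during the run, was scanned at its new place.

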